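Put the left-over cabling parts away

ROBOT

A 7-joint arm with a two-finger parallel gripper is mounted at the origin on the work surface. World frame = base frame: x ahead of the robot, y to its left, z up, the work surface at z = 0. Lengths are in m, angles in rad, forces in N, time in s.
With the tool pointing down it reaches from about 0.4 to 0.85 m from the base axis. Payload 10.4 kg.
Tool frame: the origin (TCP) lies at the centre of the arm's flange, where the gripper is bolted on; the fingertips stand 182 mm ahead of it and the grasp point (between the pads) lies r.grasp_offset ahead of it (r.grasp_offset is the distance from the TCP to the grasp point, in m); z points along the fingers, y is the line along which they close (so a half turn about z gives the same grasp; the last joint's range is limited). The gripper opens to 87 mm and grips with 3 to 60 N. Pads are 19 mm wide; open, the fingers measure 117 mm over their backs; the gripper's body (75 mm by 190 mm) begins 51 mm behind the grasp point.
Start: joints at [1.229, 0.332, -0.065, 1.46, 0.022, 1.35, -0.088], TCP at [0.196, -0.594, 0.405] pointing down, gripper open.
Joint ranges: [-2.6, 2.6], [-0.5, 2.12], [-1.47, 1.34], [0.16, 2.42], [-1.27, 4.41], [0.06, 2.06], [-2.6, 2.6]. Speed limits (rad/s): [2.22, 2.22, 2.79, 2.79, 3.14, 3.14, 3.14].

INTERFACE

Orientations are given as a unit quaternion [x, y, z, w].
In Python, from bench import status, vision, job, spotter, r gives the robot as it stands. The module is installed in compiled form; this text tells all that it offers.
- The arm moves only by the tool play_rows, never from a script. Its argument "series" is a list of rows, each a list of 6 numbers: the shift along the tool's x, y, z each as a share of 150 mm, from -1 to 1, then the turn, a rotation vector about the tool's x, y, z each as a share of 30 degrees, from -1 to 1. In form: [[x, y, z, ax, ay, az], ...]. A call has 1 to 5 rows; each row is the pose to reach, as a shift and turn from the pose commanded when the call began, along the tool's axes at that moment; what a row does not reach only later rows make up. A row lasts 1/10 s, in which the tool goes at most 50 mm and 8.59 degrees, less where a joint would pass 70% of its speed; a pose out of reach is approached as far as the arm can. A call with a number of a shift or a turn outside -1 to 1 is refused whole. A call with a gripper value outside its range is refused whole. "fingers" is the opening, from -1 (shut) to 1 (fully open), set as the call begins (left out, the last holds). The fingers move at their own pace and stop on an object; "squeeze" is the grip in N (left out, the last holds). Time passes only in rows, so rows that repeat a pose let the fingers close. It gives the time, the measured TCP pose, the force, the opening and the grip force at its end, in the units of the state.
- status.read_state(): the state, without advancing time (a new reading comes with each control period).
- vision.camera(name): name is "scene" or "top" or "wrist"; returns the picture (480x640x3 uint8, blue, green, red); there is no depth.
- vision.calibration(name): a dict with "fx", "fy", "cx", "cy" (pixels), "rvec" (rotation vector, rad) and "tvec" (3), from world to camera coordinates, as OpenCV has them; the wrist camera has in their place "T_tool_cam" (4x4, takes a point from camera to tool coordinates, whose origin is the TCP and whose axes are the flange's). Camera axes: x right, y down, z forward; pixel columns grow to the right and rows downward; lengths in m; the calibration is good to about 2 mm. A picture is of the moment at which its call begins: read the wrist's pose just before it. calibration takes no time and is no camera call.
- job.close_job(): hands the job in; it is judged then, once.
Trained networks look in the newest picture that a camera, given by its name, has taken for a name from the list of things; names that differ only in an ending like _2 or _b are one class to them, and where a whole thing is asked for, a point or a joint stands for the part that bears it (a point fixed in the world has none). Each returns a list of dicts, best first, with "conf" (0 to 1); they miss things now and then, are a little off and sometimes report something else, mostly with a low value. They report only what shows in the picture. A call takes as long as a camera call. They do not tell look-alikes from the thing itself.
- spotter.boxes_of(camera, name): "point" ([x, y, z] in m, in world coordinates, good to about 4 mm: the middle of the surface that is visible of it).
- spotter.regions_of(camera, name): "pixels" (480x640 bool, what is visible of it).
The state is a dict: "time": time; "joint_positions": joint angles; "joint_vel": joint speeds; "joint_torque": joint torques, N m; "ee_pos": TCP position; "eef_rot": TCP orientation; "ft_force": force on the tool from outside, world axes, zero at the start; "torque": the same for the moment, N m; "width": finger opening in m; "grip_force": force on a finger pad.
Only numpy, scipy, OpenCV 4.12 (cv2) and the standard library are available. Lean on these libraries where they do the work, as an engineer would, in place of code of your own. Each camera call takes 0.05 s, during which the arm holds its last target. There are 200 camera calls.

TASK

Tidy up the left-over parts on the green mat: put the blue network jack, the brass cable gland and the white outlet box each into the orange bin that already holds its own kind, and lay the white and the steel conduit pieces in the conduit rack, each down in a groove of its own, along the groove and centred across both toothed rails so that it cannot roll. Lower the parts into place rather than dropping them, and do not shove the yellow cable tester about.

Things in the scene. Friction and masses are not known exactly. Their poses are not given: they have to be found in the camera images.
- pvc_tube: white plastic conduit offcut, a straight tube 25 mm in diameter and 110 mm long, lying on its side and free to roll. Origin: middle of its axis (12.5 mm above what it lies on); x runs along the tube; y and z turn with it as it rolls. Lies on the 2 mm thick green bench mat.
- steel_tube: bare steel conduit offcut, a straight tube 20 mm in diameter and 110 mm long, lying on its side and free to roll. Origin: middle of its axis (10 mm above what it lies on); x runs along the tube; y and z turn with it as it rolls. Lies on the 2 mm thick green bench mat.
- jack: blue network (keystone) jack, a block 30 (x) x 17 (y) x 20 (z) mm. Origin: centre of its underside, z up. Lies on the 2 mm thick green bench mat.
- gland: brass cable gland standing upright, 38 mm tall: from below a round thread 25 mm in diameter (0 to 9 mm), a hexagon 30 mm across flats (9 to 19 mm), a hexagon 26 mm across flats (19 to 32 mm) and a rounded top. A pair of flats of both hexagons faces +y and -y. Origin: centre of its underside, z up. Lies on the 2 mm thick green bench mat.
- outlet: white two-port outlet box, 60 (x) x 45 (y) x 26 (z) mm, two dark ports in its -x end. Origin: centre of its underside, z up. Lies on the 2 mm thick green bench mat.
- bin_jacks: orange open bin, fixed, 140 (x) x 130 (y) mm, walls and floor 3 mm; back (+x) and sides 50 mm high, the sides dropping to 28 mm over the front 40 mm, front wall (-x, white card, towards the robot) 28 mm. Holds three blue jacks (20 mm tall) fixed along its back wall; its floor is free from x = -65 to 30 mm. Origin: centre of its underside, on the table, z up.
- bin_glands: orange open bin, fixed, 140 (x) x 130 (y) mm, walls and floor 3 mm; back (+x) and sides 50 mm high, the sides dropping to 28 mm over the front 40 mm, front wall (-x, white card, towards the robot) 28 mm. Holds three upright brass glands (38 mm tall) fixed along its back wall; its floor is free from x = -65 to 28 mm. Origin: centre of its underside, on the table, z up.
- bin_outlets: orange open bin, fixed, 140 (x) x 130 (y) mm, walls and floor 3 mm; back (+x) and sides 50 mm high, the sides dropping to 28 mm over the front 40 mm, front wall (-x, white card, towards the robot) 28 mm. Holds one white outlet box (26 mm tall) fixed along its back wall; its floor is free from x = -65 to 18 mm. Origin: centre of its underside, on the table, z up.
- rack: conduit rack, fixed: aluminium base 100 (x) x 160 (y) x 5 mm, two blue toothed rails along y, 10 mm thick, at x = -35 and +35 mm, open between. Three empty 90-degree V grooves along x at y = -50, 0, +50 mm; tooth tips z = 45 mm. A tube lying across both rails has its axis along x at z = 37.7 mm (white) or 34.1 mm (steel). Origin: centre of its underside, on the table, z up.
- tester: yellow handheld cable tester, 110 (x) x 45 (y) x 25 (z) mm, dark display on top, loose, lying among the parts; not to be shoved. Origin: centre of its underside. Lies on the 2 mm thick green bench mat.
There are look-alikes about, which are no part of the job. Leave any brown or purple look-alike of the pvc_tube alone. Several things look just like the jack: the one meant starts farthest from the robot's base.

How it is judged:
By the outcome, as a careful person would: the job done as asked, in the order asked, and still so for the second after the job is handed in, with the robot touching nothing.
It also fails if it takes over 120 s, if anything falls off the work surface, if the arm or the gripper's body presses on something with over 40 N, if the wrist force passes 120 N, or if a joint passes its speed limit or range.

## Working session

There is one attempt and no reset: what is moved stays moved. The work goes in short steps, Python scripts to look and compute and a tool call to move; the robot and the scene stay as the last step left them, time stands still between calls to the robot, and variables do not carry over. Pictures are saved under pics/ and viewed, at most 14 in all, crops included, and the job is handed in when it is done.

Besides the shell and the picture viewer there is one more tool, called after "Request:" as name(argument=value, ...) on one line, values as JSON. play_rows: Moves the arm, as the interface text tells. Shift numbers are shares of 150 mm and turn numbers shares of 30 degrees, none past 1 either way. Its arguments: {"type":"object","properties":{"series":{"type":"array","items":{"type":"array","items":{"type":"number"}}},"fingers":{"type":"number"},"squeeze":{"type":"number"}},"required":["series"]}

```bash
mkdir -p pics; cat > h.py <<'E'
from bench import status, vision, job, spotter, r
import numpy as np, cv2
from scipy.spatial.transform import Rotation as R
def pose():
    s=status.read_state(); return np.array(s["ee_pos"]),R.from_quat(s["eef_rot"])
E
python3 - <<'E'
from h import *
s=status.read_state();print(s["time"],s["ee_pos"],s["eef_rot"],s["ft_force"],s["width"],r.grasp_offset)
print(pose()[1].as_matrix().round(3))
for c in("scene","top"):
    cv2.imwrite(f"pics/{c}0.png",vision.camera(c)); k=vision.calibration(c);print(c,k)
    for n in("pvc_tube","steel_tube","jack","gland","outlet","bin_jacks","bin_glands","bin_outlets","rack","tester"):
        print(c,n,[(np.round(b["point"],3).tolist(),round(b["conf"],2)) for b in spotter.boxes_of(c,n)])
print(vision.calibration("wrist"),status.read_state()["time"])
E
```

```text
0.0 [ 0.19579917 -0.59339448  0.40393641] [ 9.87325611e-01  1.58705998e-01 -1.58959811e-04 -7.21011809e-04] [-0.28412973  0.70498245  0.24736678] 0.08708782044595587 0.1635
[[ 0.95   0.313 -0.001]
 [ 0.313 -0.95   0.001]
 [-0.    -0.001 -1.   ]]
scene {'fx': 475.4073134732437, 'fy': 475.4073134732437, 'cx': 318.8622499963388, 'cy': 235.0557063044576, 'rvec': array([ 2.14718296,  0.97249916, -0.41319712]), 'tvec': array([-0.28816017, -0.22754613,  1.29329815])}
scene pvc_tube [([0.254, -0.4, 0.02], 0.85), ([0.792, -0.304, 0.027], 0.75), ([0.463, -0.125, 0.021], 0.58)]
scene steel_tube [([0.439, 0.348, 0.016], 0.61)]
scene jack [([0.438, -0.246, 0.017], 0.69), ([0.438, 0.349, 0.018], 0.66), ([0.183, -0.296, 0.017], 0.43)]
scene gland [([0.47, 0.107, 0.031], 0.58)]
scene outlet [([0.438, 0.348, 0.014], 0.26)]
scene bin_jacks [([0.667, 0.097, 0.011], 0.88)]
scene bin_glands [([0.608, -0.29, 0.013], 0.7)]
scene bin_outlets [([0.652, -0.096, 0.014], 0.55), ([0.436, -0.003, 0.024], 0.45)]
scene rack [([0.597, 0.272, 0.002], 0.66)]
scene tester [([0.438, -0.003, 0.022], 0.86), ([0.437, 0.35,
[... 503 characters left out ...]
25], 0.89)]
top bin_jacks [([0.667, 0.091, 0.006], 0.59)]
top bin_glands [([0.614, -0.287, 0.004], 0.87)]
top bin_outlets [([0.659, -0.101, 0.003], 0.95)]
top rack [([0.599, 0.277, 0.002], 0.56)]
top tester [([0.425, 0.01, 0.026], 0.8)]
{'fx': 430.88731619626617, 'fy': 430.88731619626617, 'cx': 321.3713587453336, 'cy': 243.23167668458663, 'T_tool_cam': array([[ 5.26560038e-05, -9.58019546e-01, -2.86702889e-01,
         7.84948697e-02],
       [ 9.99999654e-01,  2.88364300e-04, -7.79910697e-04,
        -7.29628632e-04],
       [ 8.29844569e-04, -2.86702749e-01,  9.58019230e-01,
         1.98880727e-02],
       [ 0.00000000e+00,  0.00000000e+00,  0.00000000e+00,
         1.00000000e+00]])} 1.1
```

```bash
ls pics
```

```text
scene0.png
top0.png
```

View pics/scene0.png

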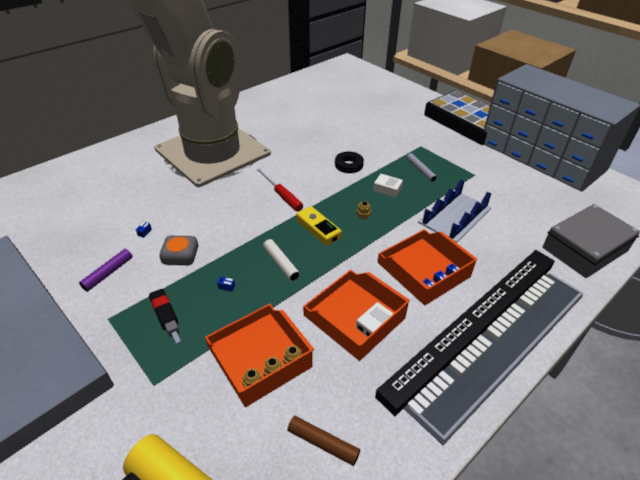

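View pics/top0.png

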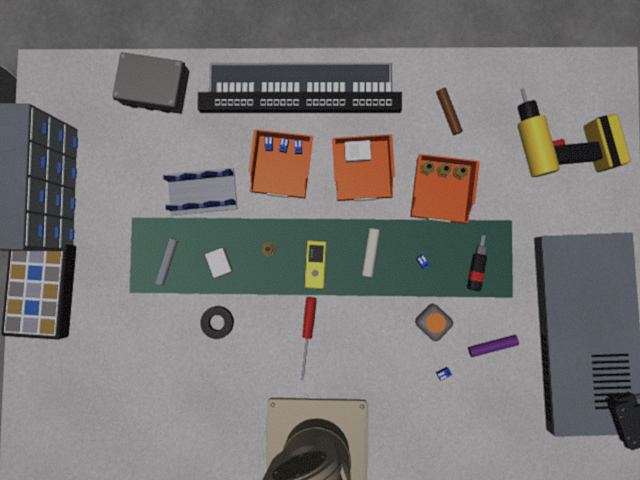

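The scene and top views agree. The mat holds the jack (top 422,262), gland (268,249), outlet (218,262), white tube (371,252), steel tube (166,261) and the tester (316,264). The nearer jack at (444,374) and the purple and brown tubes are look-alikes. Next I'll measure from masks.

```bash
cat >> h.py <<'E'
def cam(name):
    """K, R_wc, t_wc (camera->world)"""
    k=vision.calibration(name)
    if name=="wrist":
        p,q=pose(); T=k["T_tool_cam"]; Rw=q.as_matrix()@T[:3,:3]; t=p+q.as_matrix()@T[:3,3]
    else:
        Rc=cv2.Rodrigues(k["rvec"])[0]; Rw=Rc.T; t=-Rc.T@k["tvec"]
    return k,Rw,t
def rays(px,c):
    k,Rw,t=c; px=np.atleast_2d(px).astype(float)
    d=np.c_[(px[:,0]-k["cx"])/k["fx"],(px[:,1]-k["cy"])/k["fy"],np.ones(len(px))]@Rw.T
    return t,d
def plane(px,c,z):
    t,d=rays(px,c); return t+d*((z-t[2])/d[:,2])[:,None]
def tri(obs):
    A=np.zeros((3,3));b=np.zeros(3)
    for px,c in obs:
        t,d=rays(px,c); d=d[0]/np.linalg.norm(d[0]); P=np.eye(3)-np.outer(d,d); A+=P;b+=P@t
    return np.linalg.solve(A,b)
def proj(X,c):
    k,Rw,t=c; v=(np.atleast_2d(X)-t)@Rw; return np.c_[v[:,0]/v[:,2]*k["fx"]+k["cx"],v[:,1]/v[:,2]*k["fy"]+k["cy"]]
def masks(name,thing,n=3): return [(g["conf"],g["pixels"]) for g in spotter.regions_of(name,thing)[:n]]
def cen(m): y,x=np.nonzero(m); return np.array([x.mean(),y.mean()])
def rect(m,c,z):
    """outline on plane z: min-area rect centre, sizes mm, yaw of its long side deg"""
    P=plane(np.argwhere(m)[:,::-1],c,z)[:,:2]*1000
    (x,y),(w,h),a=cv2.minAreaRect(P.astype(np.float32))
    if w<h: w,h,a=h,w,a+90
    return np.array([x,y]).round(1),round(w,1),round(h,1),round((a+90)%180-90,1)
E
python3 - <<'E'
from h import *
Z=dict(pvc_tube=.0145,steel_tube=.012,jack=.022,gland=.034,outlet=.028,bin_jacks=.028,bin_glands=.028,bin_outlets=.028,rack=.005,tester=.027)
C={c:cam(c) for c in("top","scene")}
for c in C: vision.camera(c)
for n in Z:
    M={c:masks(c,n) for c in C}
    for c in C:
        for g,m in M[c]: print(c,n,round(g,2),cen(m).round(1),m.sum(),rect(m,C[c],Z[n]))
    if all(M.values()):
        # triangulate each top mask with nearest scene one
        for g,m in M["top"]:
            X=[tri([(cen(m),C["top"]),(cen(q),C["scene"])]) for _,q in M["scene"]]
            e=[np.abs(proj(x,C["top"])-cen(m)).max() for x in X]; i=int(np.argmin(e)); print("   tri",X[i].round(4),round(e[i],1))
E
```

```text
top pvc_tube 0.72 [422.3 260.9] 113 (array([ 434.6, -240.9]), 31.2, 19.2, 33.7)
top pvc_tube 0.71 [370.1 251.1] 482 (array([ 455.6, -120.6]), 108.5, 24.8, -8.7)
top pvc_tube 0.58 [491.9 345.2] 593 (array([ 244.8, -399.6]), 115.1, 27.9, -74.5)
scene pvc_tube 0.81 [323.3 440.5] 1385 (array([ 787.4, -305.6]), 114.3, 27.4, 20.4)
scene pvc_tube 0.78 [281.2 261.2] 561 (array([ 455.3, -123.7]), 128.7, 28.8, -8.1)
scene pvc_tube 0.63 [105.1 270.1] 756 (array([ 247.1, -402.1]), 119.4, 37.5, -75.0)
   tri [ 0.4682 -0.192   0.0756] 17.5
   tri [ 0.4559 -0.1212  0.0099] 0.2
   tri [ 0.2426 -0.4023  0.0084] 0.8
top steel_tube 0.76 [165.8 261.1] 422 (array([428.4, 359.2]), 112.0, 22.4, -16.2)
scene steel_tube 0.82 [421.4 168.1] 280 (array([429.6, 356.9]), 124.3, 28.4, -18.1)
   tri [0.4276 0.3611 0.0064] 0.0
top jack 0.61 [443.  373.1] 124 (array([ 181. , -286.4]), 30.4, 20.8, -62.8)
scene jack 0.6 [225.2 284. ] 199 (array([ 441.9, -247.6]), 35.6, 30.6, 36.2)
scene jack 0.46 [143.  229.6] 167 (array([ 194.2, -294.9]), 45.3, 30.5, -58.9)
   tri [ 0.1777 -0.29    0.0072] 0.3
top gland 0.72 [268.6 24
[... 970 characters left out ...]
ds 0.72 [259.8 353.2] 6587 (array([ 609.8, -284.9]), 154.5, 146.7, -6.5)
   tri [ 0.6054 -0.288   0.0141] 0.7
top bin_outlets 0.76 [363.  166.2] 3954 (array([ 651.9, -102.3]), 155.4, 145.0, 3.6)
scene bin_outlets 0.86 [356.4 311.8] 5650 (array([ 654.9, -101. ]), 165.5, 152.3, -85.5)
   tri [ 0.6544 -0.1022  0.0185] 0.1
top rack 0.76 [201.2 190.9] 2864 (array([595.3, 285.1]), 171.5, 101.9, -84.4)
scene rack 0.79 [455.  213.5] 2271 (array([589.9, 299.8]), 217.0, 110.8, -83.5)
   tri [0.5953 0.2808 0.0044] 0.2
top tester 0.74 [315. 264.] 877 (array([425.7,   6.4]), 108.8, 44.2, -1.7)
scene tester 0.86 [317.9 226.1] 938 (array([434.9,  -5.2]), 125.8, 56.6, -2.7)
   tri [0.4244 0.0072 0.0101] 0.1
```

```bash
cat >> h.py <<'E'
G=0.1635
def down(yaw): return R.from_euler("z",yaw,degrees=True)*R.from_euler("x",180,degrees=True)
def plan(wps,start=None):
    """wps: (x,y,z of grasp point, tool-x yaw deg); prints the rows for each leg"""
    p,q=start or pose()
    for x,y,z,yaw in wps:
        tp=np.array([x,y,z+G]); tq=down(yaw)
        while True:
            s=q.inv().apply(tp-p)/.15; a=(q.inv()*tq).as_rotvec()/np.radians(30)
            f=max(np.abs(s).max(),np.abs(a).max(),1.0); f=np.ceil(f) if f>1.0001 else 1
            s,a=(s/f).round(3),(a/f).round(3)
            n=max(np.linalg.norm(s)*150/50,np.linalg.norm(a)*30/8.59)
            print("row",s.tolist()+a.tolist(),"rows>=%.1f"%n)
            p=p+q.apply(s*.15); q=q*R.from_rotvec(a*np.radians(30))
            if f==1: break
    print("end",(p-[0,0,G]).round(4))
E
python3 -c "
from h import *
plan([(.435,-.241,.19,34)])"
```

```text
row [0.75, -0.577, 0.114, 0.0, -0.0, -0.175] rows>=2.9
row [0.8, -0.506, 0.114, 0.0, -0.0, -0.175] rows>=2.9
row [0.843, -0.432, 0.114, 0.0, -0.0, -0.174] rows>=2.9
end [ 0.435  -0.2409  0.19  ]
```

Request:
play_rows(series=[[0.75, -0.577, 0.114, 0, 0, -0.175], [0.75, -0.577, 0.114, 0, 0, -0.175], [0.75, -0.577, 0.114, 0, 0, -0.175], [0.75, -0.577, 0.114, 0, 0, -0.175]])

```text
time: 2.6
ee_pos: [0.28, -0.4712, 0.3874]
eef_rot: [0.978, 0.208, 0.001, -0.001]
ft_force: [0.6, 0.5, -0.1]
width: 0.0873
grip_force: 0.0
```

Request:
play_rows(series=[[0.8, -0.506, 0.114, 0, 0, -0.175], [0.8, -0.506, 0.114, 0, 0, -0.175], [0.8, -0.506, 0.114, 0, 0, -0.175], [0.8, -0.506, 0.114, 0, 0, -0.175]])

```text
time: 3.0
ee_pos: [0.3588, -0.3537, 0.3704]
eef_rot: [0.968, 0.252, 0.001, -0.001]
ft_force: [0.0, -0.2, 0.5]
width: 0.0868
grip_force: 0.0
```

Request:
play_rows(series=[[0.843, -0.432, 0.114, 0, 0, -0.174], [0.843, -0.432, 0.114, 0, 0, -0.174], [0.843, -0.432, 0.114, 0, 0, -0.174], [0.843, -0.432, 0.114, 0, 0, -0.174], [0.843, -0.432, 0.114, 0, 0, -0.174]])

```text
time: 3.5
ee_pos: [0.4352, -0.2409, 0.3535]
eef_rot: [0.956, 0.293, -0.0, 0.0]
ft_force: [-0.6, 0.1, -0.8]
width: 0.0869
grip_force: 0.0
```

```bash
cat >> h.py <<'E'
def look(thing,z,save=None,near=None):
    """wrist view: mask rect on plane z, and box points"""
    c=cam("wrist"); im=vision.camera("wrist")
    if save: cv2.imwrite(f"pics/{save}.png",im)
    for g,m in masks("wrist",thing): print(thing,round(g,2),cen(m).round(1),m.sum(),rect(m,c,z))
    print([(np.round(b["point"],4).tolist(),round(b["conf"],2)) for b in spotter.boxes_of("wrist",thing)])
    return c,im
E
python3 -c "
from h import *
p,q=pose();print(status.read_state()['time'],p-[0,0,G],q.as_matrix()[:,0].round(3),q.as_matrix()[:,2].round(4))
look('jack',.022,'w_jack')"
```

```text
3.5 [ 0.43523898 -0.24089404  0.19001716] [ 0.828  0.56  -0.   ] [-0.e+00 -3.e-04 -1.e+00]
jack 0.78 [321.2 222.7] 958 (array([ 435.2, -239.1]), 32.3, 17.0, 34.5)
[([0.4363, -0.2368, 0.0236], 0.57)]
```

View pics/w_jack.png

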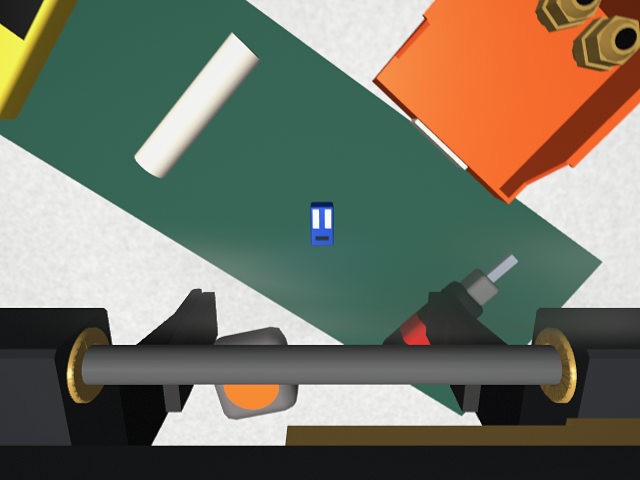

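The wrist view shows the blue jack at (321,223), square to the tool, with the white tube at upper left and clear of it. Planning the descent, lift and travel.

```bash
python3 -c "
from h import *
plan([(.4345,-.240,.06,34),(.4345,-.240,.0235,34),(.4345,-.240,.13,34),(.646,.0955,.13,-6),(.646,.0955,.04,-6),(.646,.0955,.0255,-6)])"
```

```text
row [0.011, -0.013, 0.867, 0.001, 0.001, -0.005] rows>=2.6
row [-0.0, -0.0, 0.243, -0.0, -0.0, -0.0] rows>=0.7
row [-0.0, -0.0, -0.71, -0.0, -0.0, -0.0] rows>=2.1
row [0.806, -0.356, 0.0, -0.0, -0.0, 0.444] rows>=2.6
row [0.703, -0.532, 0.001, -0.0, -0.0, 0.445] rows>=2.6
row [0.561, -0.679, 0.0, -0.0, -0.0, 0.444] rows>=2.6
row [0.0, -0.0, 0.6, -0.0, -0.0, 0.0] rows>=1.8
row [0.0, -0.0, 0.097, -0.0, -0.0, 0.0] rows>=0.3
end [0.646  0.0955 0.0255]
```

Request:
play_rows(series=[[0.011, -0.013, 0.3, 0, 0, 0], [0.011, -0.013, 0.6, 0, 0, 0], [0.011, -0.013, 0.867, 0, 0, 0], [0.011, -0.013, 0.867, 0, 0, 0]], fingers=0)

```text
time: 4.05
ee_pos: [0.4327, -0.2387, 0.2191]
eef_rot: [0.957, 0.291, -0.003, -0.003]
ft_force: [-0.7, 0.1, -0.4]
width: 0.0626
grip_force: 0.0
```

Request:
play_rows(series=[[0, 0, 0.12, 0, 0, 0], [0, 0, 0.2, 0, 0, 0], [0, 0, 0.243, 0, 0, 0], [0, 0, 0.243, 0, 0, 0]])

```text
time: 4.45
ee_pos: [0.4352, -0.2387, 0.1872]
eef_rot: [0.956, 0.292, -0.0, 0.0]
ft_force: [-0.7, -0.4, 0.5]
width: 0.0442
grip_force: 0.0
```

Request:
play_rows(series=[[0, 0, 0, 0, 0, 0], [0, 0, 0, 0, 0, 0], [0, 0, 0, 0, 0, 0], [0, 0, 0, 0, 0, 0], [0, 0, 0, 0, 0, 0]], fingers=-1, squeeze=15)

```text
time: 4.95
ee_pos: [0.4354, -0.2385, 0.1872]
eef_rot: [0.956, 0.292, 0.0, 0.0]
ft_force: [-0.4, 1.0, 2.7]
width: 0.017
grip_force: 15.0
```

Request:
play_rows(series=[[0, 0, -0.1, 0, 0, 0], [0, 0, -0.3, 0, 0, 0], [0, 0, -0.6, 0, 0, 0], [0, 0, -0.71, 0, 0, 0], [0, 0, -0.71, 0, 0, 0]])

```text
time: 5.45
ee_pos: [0.4361, -0.2387, 0.2962]
eef_rot: [0.956, 0.292, 0.002, 0.002]
ft_force: [0.4, 0.1, -0.5]
width: 0.0166
grip_force: 15.0
```

```bash
python3 -c "
from h import *
for i in range(3): print(pose()[0].round(4))
plan([(.646,.0955,.13,-6),(.646,.0955,.04,-6),(.646,.0955,.0255,-6)])"
```

```text
[ 0.4361 -0.2387  0.2962]
[ 0.4361 -0.2387  0.2962]
[ 0.4361 -0.2387  0.2962]
row [0.802, -0.355, 0.006, 0.002, -0.002, 0.444] rows>=2.6
row [0.698, -0.53, 0.006, 0.003, -0.002, 0.444] rows>=2.6
row [0.558, -0.677, 0.006, 0.002, -0.003, 0.445] rows>=2.6
row [-0.0, -0.0, 0.6, 0.0, 0.0, -0.0] rows>=1.8
row [-0.0, -0.0, 0.096, 0.0, 0.0, -0.0] rows>=0.3
end [0.646  0.0955 0.0255]
```

Request:
play_rows(series=[[0.8, -0.355, 0, 0, 0, 0.444], [0.8, -0.355, 0, 0, 0, 0.444], [0.8, -0.355, 0, 0, 0, 0.444], [0.8, -0.355, 0, 0, 0, 0.444]])

```text
time: 5.85
ee_pos: [0.5068, -0.1215, 0.2925]
eef_rot: [0.983, 0.183, 0.0, -0.001]
ft_force: [-0.3, -0.8, -0.4]
width: 0.0171
grip_force: 15.0
```

Request:
play_rows(series=[[0.7, -0.53, 0, 0, 0, 0.444], [0.7, -0.53, 0, 0, 0, 0.444], [0.7, -0.53, 0, 0, 0, 0.444], [0.7, -0.53, 0, 0, 0, 0.444]])

```text
time: 6.25
ee_pos: [0.5763, -0.0103, 0.2923]
eef_rot: [0.998, 0.068, -0.0, -0.002]
ft_force: [-1.2, 0.6, 0.4]
width: 0.017
grip_force: 15.0
```

Request:
play_rows(series=[[0.56, -0.677, 0, 0, 0, 0.445], [0.56, -0.677, 0, 0, 0, 0.445], [0.56, -0.677, 0, 0, 0, 0.445], [0.56, -0.677, 0, 0, 0, 0.445], [0.56, -0.677, 0, 0, 0, 0.445]])

```text
time: 6.75
ee_pos: [0.6453, 0.0955, 0.2918]
eef_rot: [0.999, -0.052, -0.001, 0.0]
ft_force: [0.1, -0.2, 0.3]
width: 0.017
grip_force: 15.0
```

```bash
python3 -c "
from h import *
c,im=look('bin_jacks',.028,'w_bj')
plan([(.646,.0955,.04,-6),(.646,.0955,.0255,-6)])
m=masks('wrist','gland')"
```

```text
bin_jacks 0.85 [327.9 199.4] 52151 (array([663.3,  90.4]), 153.4, 130.4, 83.7)
[([0.6735, 0.0919, 0.004], 0.58)]
row [0.004, -0.013, 0.596, 0.003, 0.001, -0.004] rows>=1.8
row [-0.0, -0.0, 0.096, -0.0, 0.0, -0.0] rows>=0.3
end [0.646  0.0954 0.0256]
```

View pics/w_bj.png

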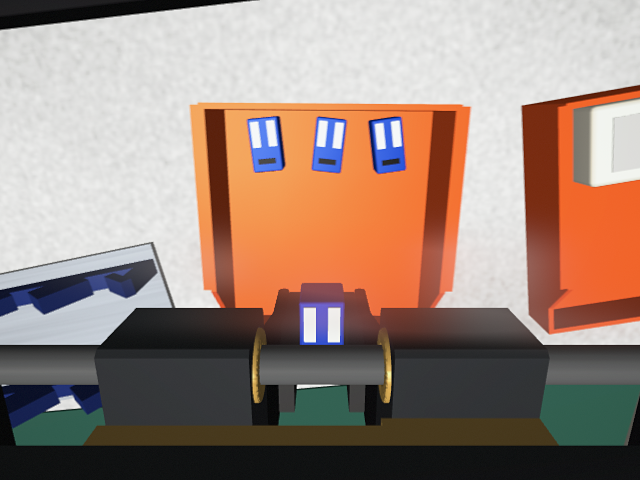

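The view shows the bin squarely ahead (edges at x 195–465) with its three jacks at the back (y≈145). The held jack is centred at (322,325). Lowering.

Request:
play_rows(series=[[0, -0.01, 0.2, 0, 0, 0], [0, -0.01, 0.4, 0, 0, 0], [0, -0.01, 0.55, 0, 0, 0], [0, -0.01, 0.596, 0, 0, 0], [0, -0.01, 0.596, 0, 0, 0]])

```text
time: 7.45
ee_pos: [0.6454, 0.0964, 0.2035]
eef_rot: [0.999, -0.053, -0.001, 0.0]
ft_force: [-0.3, -0.6, 0.8]
width: 0.0166
grip_force: 15.0
```

Request:
play_rows(series=[[0, 0, 0.05, 0, 0, 0], [0, 0, 0.08, 0, 0, 0], [0, 0, 0.096, 0, 0, 0], [0, 0, 0.1, 0, 0, 0], [0, 0, 0.1, 0, 0, 0]])

```text
time: 7.95
ee_pos: [0.6458, 0.0973, 0.1892]
eef_rot: [0.999, -0.052, 0.0, 0.0]
ft_force: [0.0, -0.2, 0.3]
width: 0.0173
grip_force: 15.0
```

Request:
play_rows(series=[[0, 0, 0, 0, 0, 0], [0, 0, 0, 0, 0, 0], [0, 0, 0, 0, 0, 0], [0, 0, 0, 0, 0, 0]], fingers=-0.2)

```text
time: 8.35
ee_pos: [0.6457, 0.0972, 0.1891]
eef_rot: [0.999, -0.052, 0.0, 0.0]
ft_force: [-0.1, 0.1, -0.9]
width: 0.0335
grip_force: 0.0
```

Request:
play_rows(series=[[0, 0, -0.1, 0, 0, 0], [0, 0, -0.3, 0, 0, 0], [0, 0, -0.6, 0, 0, 0], [0, 0, -0.9, 0, 0, 0], [0, 0, -1, 0, 0, 0]])

```text
time: 8.85
ee_pos: [0.6464, 0.0979, 0.3459]
eef_rot: [0.999, -0.052, 0.004, -0.001]
ft_force: [1.6, 0.2, 0.3]
width: 0.0351
grip_force: 0.0
```

```bash
python3 -c "
from h import *
s=status.read_state();print(s['time'])
im=vision.camera('scene');c=cam('scene')
for g,m in masks('scene','jack',6): print(g,cen(m),plane(cen(m),c,.015))
plan([(.459,.115,.19,100)])"
```

```text
8.85
0.71 [420.13541667 259.80208333] [[0.64387522 0.09338112 0.015     ]]
row [-0.313, 0.004, -0.019, 0.002, -0.003, -0.883] rows>=3.1
row [-0.282, -0.136, -0.018, 0.002, -0.002, -0.883] rows>=3.1
row [-0.192, -0.248, -0.018, 0.002, -0.003, -0.884] rows>=3.1
row [-0.06, -0.308, -0.017, 0.003, -0.002, -0.883] rows>=3.1
end [0.459 0.115 0.19 ]
```

Jack is in. Now over the gland, keeping the tool's yaw (a plain shift of -187 mm in x, about -17 mm in tool y).

Request:
play_rows(series=[[-0.62, 0, 0, 0, 0, 0], [-0.62, 0, 0, 0, 0, 0], [-0.62, 0, 0, 0, 0, 0]], fingers=0.3)

```text
time: 9.25
ee_pos: [0.5483, 0.1082, 0.3371]
eef_rot: [0.999, -0.051, -0.003, 0.001]
ft_force: [0.2, -1.0, 0.7]
width: 0.0507
grip_force: 0.0
```

Request:
play_rows(series=[[-0.62, 0, 0, 0, 0, 0], [-0.62, 0, 0, 0, 0, 0], [-0.62, 0, 0, 0, 0, 0], [-0.62, 0, 0, 0, 0, 0]])

```text
time: 9.65
ee_pos: [0.4604, 0.1165, 0.339]
eef_rot: [0.999, -0.052, 0.0, 0.0]
ft_force: [1.8, -0.1, -0.5]
width: 0.0564
grip_force: 0.0
```

```bash
python3 -c "
from h import *
c,im=look('gland',.021)
ct=cam('top'); print('tri w/ top',tri([((268.6,248.7),ct),(cen(masks('wrist','gland')[0][1]),cam('wrist'))]))
p=proj([.459,.115,.03],c)[0].astype(int);print(p)
cv2.imwrite('pics/gl.png',cv2.resize(im[max(p[1]-60,0):p[1]+60,p[0]-80:p[0]+80],None,fx=4,fy=4))
print(pose()[0],max(p[1]-60,0),p[0]-80)"
```

```text
gland 0.88 [322.  229.6] 1651 (array([459.5, 116.6]), 36.3, 30.0, -6.8)
[([0.4706, 0.1132, 0.0348], 0.8)]
tri w/ top [0.45904381 0.11678929 0.01403564]
[324 233]
[0.46163152 0.11644429 0.33892247] 173 244
```

View pics/gl.png

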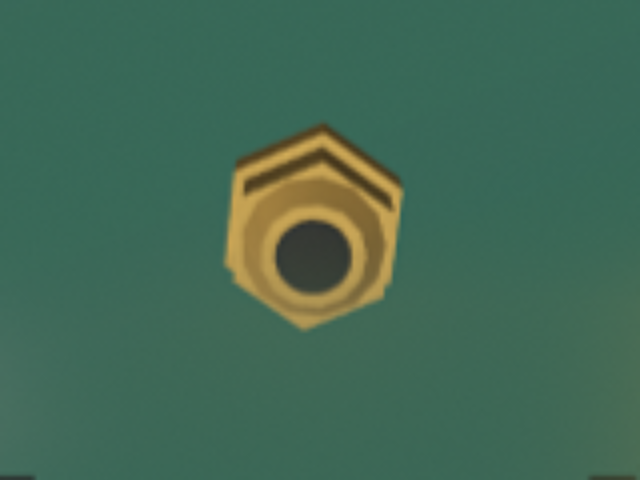

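The crop shows the gland with hole centre at crop (313,257) and the side flats leaning about 6.5° right, so its yaw is about -12.5°.

```bash
python3 -c "
from h import *
c=cam('wrist'); f=lambda u,v:(244+u/4,173+v/4)
print('hole',plane(f(313,257),c,.039),'hex L/R',plane([f(231,215),f(396,238)],c,.021))
plan([(.459,.116,.07,-12.5),(.459,.116,.026,-12.5)])"
```

```text
hole [[0.46015835 0.11691392 0.039     ]] hex L/R [[0.46434673 0.1311702  0.021     ]
 [0.45701942 0.10227286 0.021     ]]
row [-0.017, 0.005, 0.703, -0.001, 0.0, 0.215] rows>=2.1
row [0.0, 0.0, 0.293, -0.0, 0.0, 0.0] rows>=0.9
end [0.459 0.116 0.026]
```

Request:
play_rows(series=[[-0.01, 0, 0.25, 0, 0, 0.1], [-0.01, 0, 0.5, 0, 0, 0.215], [-0.01, 0, 0.703, 0, 0, 0.215], [-0.01, 0, 0.703, 0, 0, 0.215], [-0.01, 0, 0.703, 0, 0, 0.215]])

```text
time: 10.35
ee_pos: [0.4598, 0.117, 0.234]
eef_rot: [0.994, -0.108, -0.001, -0.0]
ft_force: [0.6, 1.5, 0.3]
width: 0.0565
grip_force: 0.0
```

Request:
play_rows(series=[[0, 0, 0.1, 0, 0, 0], [0, 0, 0.2, 0, 0, 0], [0, 0, 0.27, 0, 0, 0], [0, 0, 0.293, 0, 0, 0], [0, 0, 0.293, 0, 0, 0]])

```text
time: 10.85
ee_pos: [0.4596, 0.1169, 0.1901]
eef_rot: [0.994, -0.109, 0.0, -0.0]
ft_force: [-0.0, -0.8, -0.4]
width: 0.0559
grip_force: 0.0
```

Request:
play_rows(series=[[0, 0, 0, 0, 0, 0], [0, 0, 0, 0, 0, 0], [0, 0, 0, 0, 0, 0], [0, 0, 0, 0, 0, 0], [0, 0, 0, 0, 0, 0]], fingers=-1, squeeze=20)

```text
time: 11.35
ee_pos: [0.4593, 0.1168, 0.1898]
eef_rot: [0.994, -0.108, 0.0, 0.0]
ft_force: [0.2, -0.5, 2.6]
width: 0.0295
grip_force: 20.0
```

Request:
play_rows(series=[[0, 0, -0.1, 0, 0, 0], [0, 0, -0.3, 0, 0, 0], [0, 0, -0.6, 0, 0, 0], [0, 0, -0.71, 0, 0, 0], [0, 0, -0.71, 0, 0, 0]])

```text
time: 11.85
ee_pos: [0.46, 0.1172, 0.2987]
eef_rot: [0.994, -0.109, 0.002, -0.0]
ft_force: [-0.8, -0.0, -1.8]
width: 0.0297
grip_force: 20.0
```

```bash
python3 -c "
from h import *
s=status.read_state();print(s['time'],s['width'],s['grip_force'],s['ee_pos'])
plan([(.585,-.2865,.133,-6),(.585,-.2865,.05,-6),(.585,-.2865,.028,-6)])"
```

```text
11.85 0.029688223927382868 19.997847411286784 [0.45999353 0.11717638 0.29872048]
row [0.465, 0.816, 0.006, -0.001, -0.003, -0.072] rows>=2.8
row [0.434, 0.833, 0.006, -0.001, -0.003, -0.072] rows>=2.8
row [0.401, 0.849, 0.005, -0.0, -0.003, -0.071] rows>=2.8
row [0.001, -0.0, 0.553, -0.0, 0.0, -0.0] rows>=1.7
row [-0.0, -0.0, 0.147, -0.0, 0.0, -0.0] rows>=0.4
end [ 0.5851 -0.2866  0.028 ]
```

Request:
play_rows(series=[[0.465, 0.816, 0, 0, 0, -0.072], [0.465, 0.816, 0, 0, 0, -0.072], [0.465, 0.816, 0, 0, 0, -0.072], [0.465, 0.816, 0, 0, 0, -0.072]])

```text
time: 12.25
ee_pos: [0.5014, -0.0238, 0.2946]
eef_rot: [0.996, -0.094, -0.001, 0.001]
ft_force: [-0.1, -0.1, -1.3]
width: 0.0296
grip_force: 20.0
```

Request:
play_rows(series=[[0.434, 0.833, 0, 0, 0, -0.072], [0.434, 0.833, 0, 0, 0, -0.072], [0.434, 0.833, 0, 0, 0, -0.072], [0.434, 0.833, 0, 0, 0, -0.072]])

```text
time: 12.65
ee_pos: [0.5425, -0.1583, 0.2944]
eef_rot: [0.997, -0.075, -0.001, 0.001]
ft_force: [-0.4, 0.8, -1.4]
width: 0.0297
grip_force: 20.0
```

Request:
play_rows(series=[[0.401, 0.849, 0, 0, 0, -0.072], [0.401, 0.849, 0, 0, 0, -0.072], [0.401, 0.849, 0, 0, 0, -0.072], [0.401, 0.849, 0, 0, 0, -0.072], [0.401, 0.849, 0, 0, 0, -0.072]])

```text
time: 13.15
ee_pos: [0.584, -0.2869, 0.2943]
eef_rot: [0.999, -0.053, -0.001, -0.001]
ft_force: [0.6, 0.1, -0.9]
width: 0.0299
grip_force: 20.0
```

```bash
python3 -c "
from h import *
c,im=look('bin_glands',.028,'w_bg')
look('gland',.03)
plan([(.585,-.2865,.05,-6),(.585,-.2865,.028,-6)])"
```

```text
bin_glands 0.85 [316.6 193.7] 53349 (array([ 602.1, -285. ]), 151.8, 141.7, 83.3)
[([0.6209, -0.2874, 0.0031], 0.6)]
gland 0.73 [321.5 314.8] 4640 (array([ 544.7, -279.8]), 49.8, 47.2, 84.2)
[([0.5989, -0.2908, 0.1388], 0.62)]
row [0.005, 0.005, 0.552, -0.0, -0.0, 0.004] rows>=1.7
row [-0.0, 0.0, 0.147, -0.0, -0.0, -0.0] rows>=0.4
end [ 0.585  -0.2865  0.028 ]
```

View pics/w_bg.png

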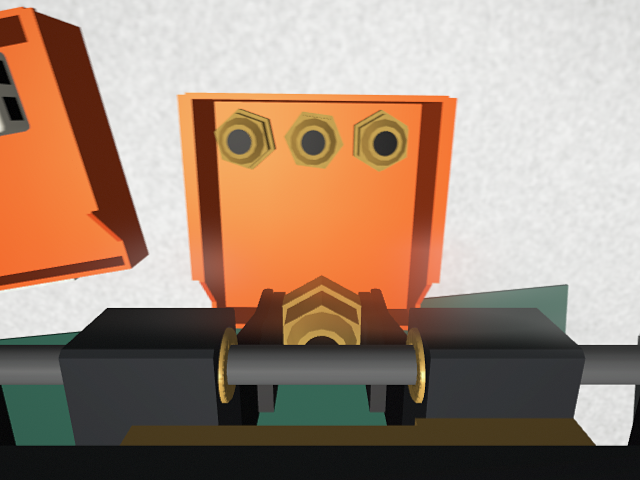

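The gland bin lies ahead (edges x 180–455, its glands at y≈140), and the held gland is centred at about (322,310). Lowering.

Request:
play_rows(series=[[0, 0, 0.2, 0, 0, 0], [0, 0, 0.4, 0, 0, 0], [0, 0, 0.52, 0, 0, 0], [0, 0, 0.55, 0, 0, 0], [0, 0, 0.55, 0, 0, 0]])

```text
time: 13.95
ee_pos: [0.5842, -0.2865, 0.2136]
eef_rot: [0.999, -0.052, -0.0, -0.0]
ft_force: [-1.1, 0.6, -1.2]
width: 0.0295
grip_force: 20.0
```

Request:
play_rows(series=[[0, 0, 0.05, 0, 0, 0], [0, 0, 0.1, 0, 0, 0], [0, 0, 0.13, 0, 0, 0], [0, 0, 0.147, 0, 0, 0], [0, 0, 0.148, 0, 0, 0]])

```text
time: 14.45
ee_pos: [0.5842, -0.2869, 0.1913]
eef_rot: [0.999, -0.052, -0.0, 0.0]
ft_force: [0.3, -0.5, -0.1]
width: 0.0298
grip_force: 20.0
```

Request:
play_rows(series=[[0, 0, 0, 0, 0, 0], [0, 0, 0, 0, 0, 0], [0, 0, 0, 0, 0, 0], [0, 0, 0, 0, 0, 0]], fingers=0.1)

```text
time: 14.85
ee_pos: [0.5843, -0.2869, 0.1917]
eef_rot: [0.999, -0.052, 0.0, 0.0]
ft_force: [-0.6, -0.3, 0.1]
width: 0.0462
grip_force: 0.0
```

Request:
play_rows(series=[[0, 0, -0.1, 0, 0, 0], [0, 0, -0.3, 0, 0, 0], [0, 0, -0.6, 0, 0, 0], [0, 0, -0.9, 0, 0, 0], [0, 0, -1, 0, 0, 0]])

```text
time: 15.35
ee_pos: [0.585, -0.2869, 0.3485]
eef_rot: [0.999, -0.052, 0.004, 0.002]
ft_force: [0.1, -0.2, 0.3]
width: 0.0481
grip_force: 0.0
```

```bash
python3 -c "
from h import *
s=status.read_state();print(s['time'])
im=vision.camera('scene');c=cam('scene')
for g,m in masks('scene','gland',6): print(g,cen(m),plane(cen(m),c,.02))
plan([(.43,.2315,.19,20)])"
```

```text
15.35
0.91 [250.50828729 343.25138122] [[ 0.58339055 -0.2886798   0.02      ]]
row [-0.346, -0.833, -0.017, 0.002, -0.003, -0.216] rows>=2.7
row [-0.251, -0.866, -0.015, 0.002, -0.002, -0.217] rows>=2.7
row [-0.15, -0.889, -0.014, 0.001, -0.003, -0.216] rows>=2.7
row [-0.05, -0.9, -0.013, 0.002, -0.003, -0.217] rows>=2.7
end [0.43   0.2314 0.19  ]
```

Request:
play_rows(series=[[-0.346, -0.833, 0, 0, 0, -0.216], [-0.346, -0.833, 0, 0, 0, -0.216], [-0.346, -0.833, 0, 0, 0, -0.216], [-0.346, -0.833, 0, 0, 0, -0.216]], fingers=1)

```text
time: 15.85
ee_pos: [0.5448, -0.1515, 0.341]
eef_rot: [1.0, 0.008, -0.001, -0.001]
ft_force: [0.0, -0.4, -0.3]
width: 0.0721
grip_force: 0.0
```

Request:
play_rows(series=[[-0.251, -0.866, 0, 0, 0, -0.217], [-0.251, -0.866, 0, 0, 0, -0.217], [-0.251, -0.866, 0, 0, 0, -0.217], [-0.251, -0.866, 0, 0, 0, -0.217]])

```text
time: 16.25
ee_pos: [0.5056, -0.0229, 0.3411]
eef_rot: [0.998, 0.065, -0.0, -0.0]
ft_force: [0.1, 0.2, -0.1]
width: 0.0867
grip_force: 0.0
```

Request:
play_rows(series=[[-0.15, -0.889, 0, 0, 0, -0.216], [-0.15, -0.889, 0, 0, 0, -0.216], [-0.15, -0.889, 0, 0, 0, -0.216], [-0.15, -0.889, 0, 0, 0, -0.216]])

```text
time: 16.65
ee_pos: [0.4669, 0.106, 0.3413]
eef_rot: [0.993, 0.121, -0.0, -0.001]
ft_force: [0.2, -0.4, 0.4]
width: 0.0871
grip_force: 0.0
```

Request:
play_rows(series=[[-0.05, -0.9, 0, 0, 0, -0.217], [-0.05, -0.9, 0, 0, 0, -0.217], [-0.05, -0.9, 0, 0, 0, -0.217], [-0.05, -0.9, 0, 0, 0, -0.217], [-0.05, -0.9, 0, 0, 0, -0.217]])

```text
time: 17.15
ee_pos: [0.4299, 0.2308, 0.3409]
eef_rot: [0.985, 0.174, -0.0, 0.0]
ft_force: [-0.1, -0.7, -0.2]
width: 0.0872
grip_force: 0.0
```

```bash
python3 -c "
from h import *
c,im=look('outlet',.028,'w_out')
s=status.read_state();print(s['time'],s['ee_pos'],s['width'])
m=masks('wrist','outlet')[0][1];print('tri',tri([((218.3,261.7),cam('top')),(cen(m),cam('wrist'))]))
look('steel_tube',.012)
plan([(.43,.2315,.07,20)])"
```

```text
outlet 0.82 [317.  227.9] 5403 (array([429.1, 234.6]), 62.6, 45.0, 21.6)
[([0.431, 0.2389, 0.0247], 0.68)]
17.3 [0.43028081 0.22971269 0.34105205] 0.08688096207634648
tri [0.42762616 0.23341282 0.01663572]
steel_tube 0.83 [151.9 164.9] 4597 (array([426.6, 359.9]), 115.8, 20.6, -16.6)
[([0.4317, 0.3512, 0.0233], 0.73)]
row [0.003, -0.005, 0.719, 0.001, 0.0, -0.003] rows>=2.2
end [0.4299 0.2315 0.07  ]
```

View pics/w_out.png

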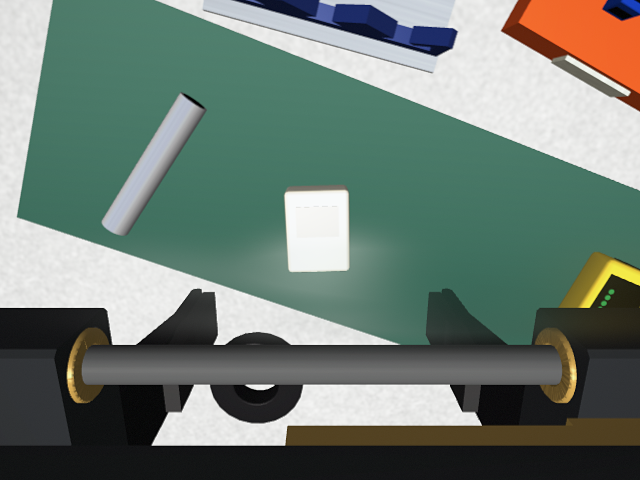

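The outlet is at (317,228), nearly square to the tool and clear of the ring and tester.

```bash
python3 -c "
from h import *
plan([(.428,.2342,.07,21.6),(.428,.2342,.0255,21.6),(.428,.2342,.14,21.6),(.636,-.103,.14,3),(.636,-.103,.05,3),(.636,-.103,.0275,3)])"
```

```text
row [-0.003, -0.026, 0.719, 0.001, 0.0, -0.056] rows>=2.2
row [-0.0, -0.0, 0.297, -0.0, 0.0, 0.0] rows>=0.9
row [-0.0, -0.0, -0.763, -0.0, 0.0, 0.0] rows>=2.3
row [0.154, 0.867, -0.0, -0.0, 0.0, 0.207] rows>=2.6
row [0.247, 0.845, -0.001, -0.0, 0.0, 0.207] rows>=2.6
row [0.336, 0.813, -0.0, -0.0, 0.0, 0.206] rows>=2.6
row [0.0, 0.0, 0.6, -0.0, 0.0, 0.0] rows>=1.8
row [0.0, 0.0, 0.15, -0.0, 0.0, 0.0] rows>=0.5
end [ 0.636  -0.103   0.0275]
```

Request:
play_rows(series=[[-0.003, -0.026, 0.25, 0, 0, -0.056], [-0.003, -0.026, 0.5, 0, 0, -0.056], [-0.003, -0.026, 0.719, 0, 0, -0.056], [-0.003, -0.026, 0.719, 0, 0, -0.056], [-0.003, -0.026, 0.719, 0, 0, -0.056]])

```text
time: 18.0
ee_pos: [0.4278, 0.235, 0.2342]
eef_rot: [0.982, 0.188, -0.0, -0.0]
ft_force: [0.6, -0.6, 0.5]
width: 0.0868
grip_force: 0.0
```

Request:
play_rows(series=[[0, 0, 0.1, 0, 0, 0], [0, 0, 0.2, 0, 0, 0], [0, 0, 0.27, 0, 0, 0], [0, 0, 0.297, 0, 0, 0], [0, 0, 0.297, 0, 0, 0]])

```text
time: 18.5
ee_pos: [0.4274, 0.2349, 0.1884]
eef_rot: [0.982, 0.188, -0.001, 0.0]
ft_force: [0.2, 1.0, 0.1]
width: 0.0872
grip_force: 0.0
```

Request:
play_rows(series=[[0, 0, 0, 0, 0, 0], [0, 0, 0, 0, 0, 0], [0, 0, 0, 0, 0, 0], [0, 0, 0, 0, 0, 0], [0, 0, 0, 0, 0, 0]], fingers=-1, squeeze=25)

```text
time: 19.0
ee_pos: [0.4277, 0.235, 0.1892]
eef_rot: [0.982, 0.188, 0.0, 0.0]
ft_force: [-0.5, -0.1, -0.0]
width: 0.0548
grip_force: 0.0
```

Request:
play_rows(series=[[0, 0, -0.1, 0, 0, 0], [0, 0, -0.3, 0, 0, 0], [0, 0, -0.6, 0, 0, 0], [0, 0, -0.763, 0, 0, 0], [0, 0, -0.763, 0, 0, 0]])

```text
time: 19.5
ee_pos: [0.4284, 0.236, 0.3081]
eef_rot: [0.982, 0.188, 0.003, -0.0]
ft_force: [-0.4, -0.6, -0.2]
width: 0.0153
grip_force: 0.0
```

Request:
play_rows(series=[[0.154, 0.867, 0, 0, 0, 0.207], [0.154, 0.867, 0, 0, 0, 0.207], [0.154, 0.867, 0, 0, 0, 0.207], [0.154, 0.867, 0, 0, 0, 0.207]])

```text
time: 19.9
ee_pos: [0.499, 0.1179, 0.3033]
eef_rot: [0.991, 0.131, -0.0, 0.001]
ft_force: [-0.9, 0.1, 0.3]
width: 0.0003
grip_force: 0.0
```

Request:
play_rows(series=[[0.247, 0.845, 0, 0, 0, 0.207], [0.247, 0.845, 0, 0, 0, 0.207], [0.247, 0.845, 0, 0, 0, 0.207], [0.247, 0.845, 0, 0, 0, 0.207]])

```text
time: 20.3
ee_pos: [0.5679, 0.0059, 0.3031]
eef_rot: [0.997, 0.078, -0.0, 0.001]
ft_force: [-0.6, 0.5, 0.9]
width: 0.0005
grip_force: 0.0
```

Request:
play_rows(series=[[0.336, 0.813, 0, 0, 0, 0.206], [0.336, 0.813, 0, 0, 0, 0.206], [0.336, 0.813, 0, 0, 0, 0.206], [0.336, 0.813, 0, 0, 0, 0.206], [0.336, 0.813, 0, 0, 0, 0.206]])

```text
time: 20.8
ee_pos: [0.6359, -0.101, 0.3032]
eef_rot: [1.0, 0.027, -0.0, -0.001]
ft_force: [0.1, 0.6, 0.6]
width: 0.0007
grip_force: 0.0
```

```bash
python3 -c "
from h import *
c,im=look('bin_outlets',.028,'w_bo')
plan([(.636,-.103,.05,3),(.636,-.103,.0275,3)])"
```

```text
bin_outlets 0.91 [324.4 200.1] 49887 (array([ 650.2, -100.7]), 151.2, 140.1, -86.2)
[([0.6657, -0.099, 0.0013], 0.88)]
row [0.001, 0.022, 0.601, -0.001, 0.0, 0.008] rows>=1.8
row [-0.0, 0.0, 0.15, -0.0, 0.0, -0.0] rows>=0.5
end [ 0.636  -0.103   0.0276]
```

View pics/w_bo.png

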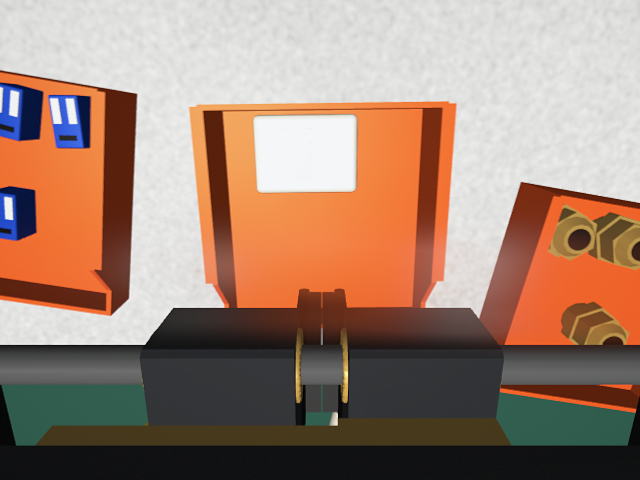

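The gripper closed on nothing: five rows were too few from fully open. The outlet bin itself looks clear (edges x 190–455). Going back for another look at the outlet.

```bash
python3 -c "
from h import *
plan([(.43,.2315,.16,21.6)])"
```

```text
row [-0.415, -0.761, -0.043, -0.0, -0.0, -0.204] rows>=2.6
row [-0.331, -0.801, -0.044, -0.001, -0.0, -0.204] rows>=2.6
row [-0.245, -0.831, -0.043, -0.0, -0.0, -0.204] rows>=2.6
end [0.4299 0.2315 0.1599]
```

Request:
play_rows(series=[[-0.415, -0.761, -0.043, 0, 0, -0.204], [-0.415, -0.761, -0.043, 0, 0, -0.204], [-0.415, -0.761, -0.043, 0, 0, -0.204], [-0.415, -0.761, -0.043, 0, 0, -0.204]], fingers=0.6)

```text
time: 21.35
ee_pos: [0.5655, 0.0149, 0.3109]
eef_rot: [0.996, 0.085, 0.0, -0.0]
ft_force: [0.0, -0.1, 0.6]
width: 0.0245
grip_force: 0.0
```

Request:
play_rows(series=[[-0.331, -0.801, -0.043, 0, 0, -0.204], [-0.331, -0.801, -0.043, 0, 0, -0.204], [-0.331, -0.801, -0.043, 0, 0, -0.204], [-0.331, -0.801, -0.043, 0, 0, -0.204]])

```text
time: 21.75
ee_pos: [0.4972, 0.124, 0.3172]
eef_rot: [0.991, 0.137, 0.0, -0.0]
ft_force: [0.0, 0.4, 0.8]
width: 0.0566
grip_force: 0.0
```

Request:
play_rows(series=[[-0.245, -0.831, -0.043, 0, 0, -0.204], [-0.245, -0.831, -0.043, 0, 0, -0.204], [-0.245, -0.831, -0.043, 0, 0, -0.204], [-0.245, -0.831, -0.043, 0, 0, -0.204], [-0.245, -0.831, -0.043, 0, 0, -0.204]])

```text
time: 22.25
ee_pos: [0.4313, 0.2298, 0.323]
eef_rot: [0.982, 0.187, 0.0, 0.0]
ft_force: [0.6, -0.7, 0.0]
width: 0.0694
grip_force: 0.0
```

```bash
python3 -c "
from h import *
c,im=look('outlet',.028,'w_out2')
s=status.read_state();print(s['time'],s['ee_pos'],s['width'])
plan([(.428,.2342,.07,21.6),(.428,.2342,.0255,21.6)])"
```

```text
outlet 0.66 [303.  236.7] 6112 (array([426.2, 241.9]), 63.5, 45.8, 21.5)
[([0.4287, 0.2426, 0.0263], 0.69)]
22.4 [0.43200794 0.22861388 0.32268496] 0.06974607865008486
row [-0.011, -0.045, 0.595, 0.001, 0.0, -0.01] rows>=1.8
row [-0.0, 0.0, 0.296, -0.0, 0.0, 0.0] rows>=0.9
end [0.428  0.2343 0.0255]
```

View pics/w_out2.png

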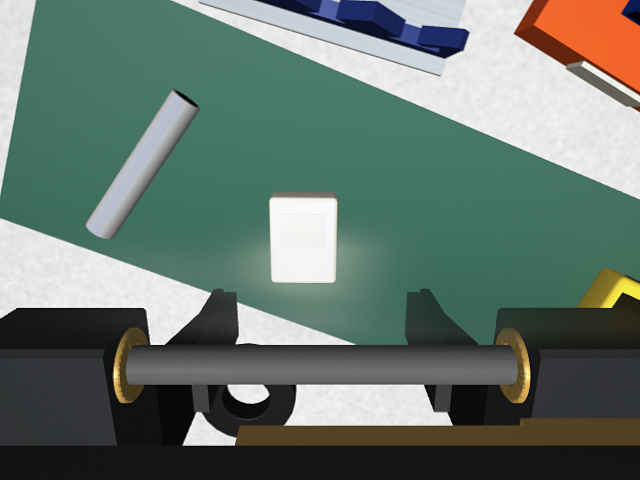

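The outlet has moved a few mm and is now at (303,237), still aligned. Grasping with more time to close.

```bash
python3 -c "
from h import *
plan([(.4248,.2413,.07,21.6),(.4248,.2413,.0255,21.6),(.4248,.2413,.14,21.6),(.636,-.103,.14,3),(.636,-.103,.05,3)])"
```

```text
row [-0.014, -0.097, 0.595, 0.001, 0.0, -0.01] rows>=1.8
row [0.0, 0.0, 0.296, -0.0, 0.0, 0.0] rows>=0.9
row [-0.0, 0.0, -0.763, -0.0, 0.0, 0.0] rows>=2.3
row [0.155, 0.884, -0.0, -0.0, 0.0, 0.207] rows>=2.7
row [0.249, 0.863, -0.0, -0.0, 0.0, 0.207] rows>=2.7
row [0.341, 0.83, -0.0, -0.0, 0.0, 0.206] rows>=2.7
row [0.0, 0.0, 0.6, -0.0, 0.0, 0.0] rows>=1.8
end [ 0.636  -0.103   0.0499]
```

Request:
play_rows(series=[[-0.014, -0.097, 0.25, 0, 0, -0.01], [-0.014, -0.097, 0.45, 0, 0, -0.01], [-0.014, -0.097, 0.595, 0, 0, -0.01], [-0.014, -0.097, 0.595, 0, 0, -0.01], [-0.014, -0.097, 0.595, 0, 0, -0.01]])

```text
time: 22.9
ee_pos: [0.4244, 0.2422, 0.2339]
eef_rot: [0.982, 0.188, -0.0, -0.0]
ft_force: [-0.2, 0.6, 0.2]
width: 0.0699
grip_force: 0.0
```

Request:
play_rows(series=[[0, 0, 0.1, 0, 0, 0], [0, 0, 0.2, 0, 0, 0], [0, 0, 0.27, 0, 0, 0], [0, 0, 0.296, 0, 0, 0], [0, 0, 0.296, 0, 0, 0]])

```text
time: 23.4
ee_pos: [0.4236, 0.2427, 0.1885]
eef_rot: [0.982, 0.189, -0.001, 0.0]
ft_force: [0.1, -0.2, 0.2]
width: 0.0699
grip_force: 0.0
```

Request:
play_rows(series=[[0, 0, 0, 0, 0, 0], [0, 0, 0, 0, 0, 0], [0, 0, 0, 0, 0, 0], [0, 0, 0, 0, 0, 0], [0, 0, 0, 0, 0, 0]], fingers=-1)

```text
time: 23.9
ee_pos: [0.424, 0.2427, 0.1894]
eef_rot: [0.982, 0.189, 0.0, 0.0]
ft_force: [-0.9, -0.5, 2.6]
width: 0.0452
grip_force: 25.0
```

Request:
play_rows(series=[[0, 0, 0, 0, 0, 0], [0, 0, 0, 0, 0, 0], [0, 0, 0, 0, 0, 0]])

```text
time: 24.2
ee_pos: [0.424, 0.2427, 0.1894]
eef_rot: [0.982, 0.189, 0.0, 0.0]
ft_force: [-1.6, -0.8, 5.3]
width: 0.0447
grip_force: 25.0
```

Request:
play_rows(series=[[0, 0, -0.1, 0, 0, 0], [0, 0, -0.3, 0, 0, 0], [0, 0, -0.6, 0, 0, 0], [0, 0, -0.763, 0, 0, 0], [0, 0, -0.763, 0, 0, 0]])

```text
time: 24.7
ee_pos: [0.4244, 0.2437, 0.3078]
eef_rot: [0.982, 0.189, 0.003, -0.001]
ft_force: [0.1, 0.7, 0.0]
width: 0.045
grip_force: 25.0
```

Request:
play_rows(series=[[0.155, 0.884, 0, 0, 0, 0.207], [0.155, 0.884, 0, 0, 0, 0.207], [0.155, 0.884, 0, 0, 0, 0.207], [0.155, 0.884, 0, 0, 0, 0.207]])

```text
time: 25.1
ee_pos: [0.4964, 0.1231, 0.3029]
eef_rot: [0.991, 0.131, -0.001, 0.001]
ft_force: [-1.6, -0.0, -0.9]
width: 0.0448
grip_force: 25.0
```

Request:
play_rows(series=[[0.249, 0.863, 0, 0, 0, 0.207], [0.249, 0.863, 0, 0, 0, 0.207], [0.249, 0.863, 0, 0, 0, 0.207], [0.249, 0.863, 0, 0, 0, 0.207]])

```text
time: 25.5
ee_pos: [0.5665, 0.0087, 0.3027]
eef_rot: [0.997, 0.078, -0.0, 0.001]
ft_force: [-0.5, -0.2, -0.6]
width: 0.0452
grip_force: 25.0
```

Request:
play_rows(series=[[0.32, 0.83, 0, 0, 0, 0.206], [0.32, 0.83, 0, 0, 0, 0.206], [0.32, 0.83, 0, 0, 0, 0.206], [0.32, 0.83, 0, 0, 0, 0.206], [0.32, 0.83, 0, 0, 0, 0.206]])

```text
time: 26.0
ee_pos: [0.6326, -0.1007, 0.3029]
eef_rot: [1.0, 0.028, -0.001, -0.001]
ft_force: [-0.2, 0.4, -1.3]
width: 0.0447
grip_force: 25.0
```

```bash
python3 -c "
from h import *
vision.camera('wrist')
plan([(.632,-.102,.05,3),(.632,-.102,.0272,3)]);s=status.read_state();print(s['time'],s['width'])"
```

```text
row [-0.003, 0.016, 0.598, -0.003, 0.002, 0.008] rows>=1.8
row [-0.0, 0.0, 0.152, -0.0, -0.0, 0.0] rows>=0.5
end [ 0.632  -0.1019  0.0272]
26.05 0.04483176836528115
```

Request:
play_rows(series=[[0, 0.016, 0.2, 0, 0, 0], [0, 0.016, 0.4, 0, 0, 0], [0, 0.016, 0.55, 0, 0, 0], [0, 0.016, 0.598, 0, 0, 0], [0, 0.016, 0.598, 0, 0, 0]])

```text
time: 26.55
ee_pos: [0.6324, -0.1025, 0.2135]
eef_rot: [1.0, 0.028, -0.001, -0.0]
ft_force: [1.1, 0.5, 0.2]
width: 0.0449
grip_force: 25.0
```

Request:
play_rows(series=[[0, 0, 0.05, 0, 0, 0], [0, 0, 0.1, 0, 0, 0], [0, 0, 0.13, 0, 0, 0], [0, 0, 0.15, 0, 0, 0], [0, 0, 0.15, 0, 0, 0]])

```text
time: 27.05
ee_pos: [0.6328, -0.104, 0.1911]
eef_rot: [1.0, 0.027, -0.0, -0.0]
ft_force: [-1.3, 0.4, -0.5]
width: 0.045
grip_force: 25.0
```

Request:
play_rows(series=[[0, 0, 0, 0, 0, 0], [0, 0, 0, 0, 0, 0], [0, 0, 0, 0, 0, 0], [0, 0, 0, 0, 0, 0]], fingers=0.35)

```text
time: 27.45
ee_pos: [0.633, -0.104, 0.1917]
eef_rot: [1.0, 0.027, 0.0, 0.0]
ft_force: [0.3, -0.2, -0.4]
width: 0.0579
grip_force: 0.0
```

Request:
play_rows(series=[[0, 0, -0.1, 0, 0, 0], [0, 0, -0.3, 0, 0, 0], [0, 0, -0.6, 0, 0, 0], [0, 0, -0.9, 0, 0, 0], [0, 0, -1, 0, 0, 0]])

```text
time: 27.95
ee_pos: [0.6337, -0.1036, 0.3482]
eef_rot: [1.0, 0.028, 0.004, 0.001]
ft_force: [0.9, 0.1, 1.0]
width: 0.0586
grip_force: 0.0
```

```bash
python3 -c "
from h import *
s=status.read_state();print(s['time'])
im=vision.camera('scene');c=cam('scene')
for g,m in masks('scene','outlet',6): print(g,cen(m),m.sum(),plane(cen(m),c,.02))
plan([(.555,.281,.24,9)])"
```

```text
27.95
0.97 [346.08603352 306.5877095 ] 895 [[ 0.63418223 -0.10879185  0.02      ]]
row [-0.126, -0.863, -0.13, 0.001, -0.004, -0.065] rows>=2.6
row [-0.098, -0.867, -0.13, 0.001, -0.004, -0.065] rows>=2.6
row [-0.068, -0.87, -0.129, 0.001, -0.003, -0.065] rows>=2.6
end [0.555 0.281 0.24 ]
```

Request:
play_rows(series=[[-0.126, -0.863, -0.13, 0, 0, -0.065], [-0.126, -0.863, -0.13, 0, 0, -0.065], [-0.126, -0.863, -0.13, 0, 0, -0.065], [-0.126, -0.863, -0.13, 0, 0, -0.065]])

```text
time: 28.45
ee_pos: [0.6056, 0.0304, 0.3613]
eef_rot: [0.999, 0.049, -0.0, -0.001]
ft_force: [-0.7, -0.7, -0.5]
width: 0.0588
grip_force: 0.0
```

Request:
play_rows(series=[[-0.098, -0.867, -0.13, 0, 0, -0.065], [-0.098, -0.867, -0.13, 0, 0, -0.065], [-0.098, -0.867, -0.13, 0, 0, -0.065], [-0.098, -0.867, -0.13, 0, 0, -0.065]])

```text
time: 28.85
ee_pos: [0.579, 0.1577, 0.3806]
eef_rot: [0.998, 0.065, -0.0, -0.001]
ft_force: [-0.4, -0.8, -0.7]
width: 0.0589
grip_force: 0.0
```

Request:
play_rows(series=[[-0.068, -0.87, -0.129, 0, 0, -0.065], [-0.068, -0.87, -0.129, 0, 0, -0.065], [-0.068, -0.87, -0.129, 0, 0, -0.065], [-0.068, -0.87, -0.129, 0, 0, -0.065], [-0.068, -0.87, -0.129, 0, 0, -0.065]])

```text
time: 29.35
ee_pos: [0.5549, 0.2802, 0.3988]
eef_rot: [0.997, 0.079, -0.001, 0.001]
ft_force: [0.3, -0.6, 0.1]
width: 0.0585
grip_force: 0.0
```

```bash
python3 -c "
from h import *
import pickle
vision.camera('wrist')
c,im=look('rack',.005,'w_r1')
print(pose()[0])
pickle.dump((c[1],c[2]),open('r1.pkl','wb'))"
```

```text
[([0.601, 0.2806, 0.0085], 0.85)]
[0.55545696 0.27880843 0.39918987]
```

Request:
play_rows(series=[[-0.2, 0.35, 0, 0, 0, 0], [-0.2, 0.35, 0, 0, 0, 0], [-0.2, 0.35, 0, 0, 0, 0], [-0.2, 0.35, 0, 0, 0, 0], [-0.2, 0.35, 0, 0, 0, 0]])

```text
time: 30.05
ee_pos: [0.5333, 0.225, 0.3999]
eef_rot: [0.997, 0.079, 0.0, -0.0]
ft_force: [-0.5, -0.3, 0.8]
width: 0.0582
grip_force: 0.0
```

```bash
python3 -c "
from h import *
import pickle
vision.camera('wrist')
c,im=look('rack',.005,'w_r2')
print(pose()[0])
pickle.dump((c[1],c[2]),open('r2.pkl','wb'))
a=cv2.imread('pics/w_r1.png')[20:310];b=cv2.imread('pics/w_r2.png')[20:310]
cv2.imwrite('pics/rr.png',np.vstack([a,b]))"
```

```text
rack 0.88 [266.9 120.1] 24249 (array([595.8, 285.7]), 175.0, 101.1, -84.0)
[]
[0.53315581 0.22487617 0.39966694]
```

View pics/rr.png

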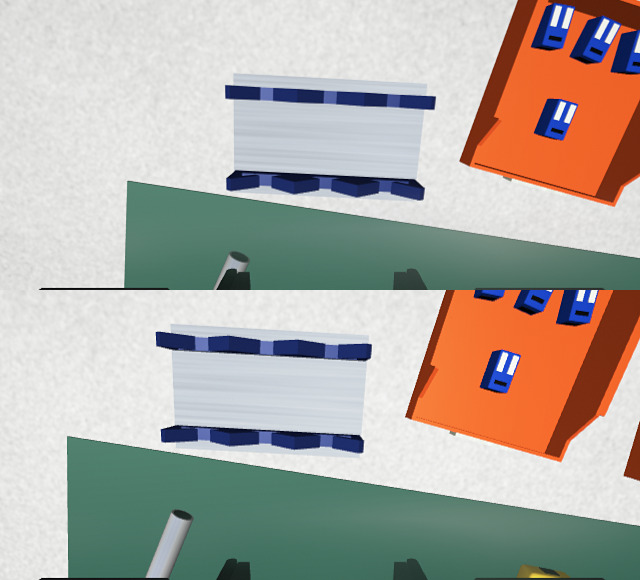

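The two stacked views show the rack. The far rail's three light groove bottoms are at (266,95), (330,98), (393,101) in the top view and about (202,344), (266,346), (331,350) in the lower one. The near-rail ones are at y≈184 and y≈437. I'll segment and triangulate these.

```bash
cat > rk.py <<'E'
from h import *
import pickle
from scipy.optimize import least_squares
K=vision.calibration("wrist"); cs=[(K,)+pickle.load(open(f"r{i}.pkl","rb")) for i in (1,2)]
def blobs(i):
    im=cv2.imread(f"pics/w_r{i}.png"); hsv=cv2.cvtColor(im,cv2.COLOR_BGR2HSV); h,s,v=cv2.split(hsv)
    m=((h>105)&(h<130)&(s>70)&(v>125)).astype(np.uint8); m[:, 440 if i==1 else 385:]=0; m[230:]=0
    n,_,st,ce=cv2.connectedComponentsWithStats(m); return [(ce[k],st[k]) for k in range(1,n) if st[k][4]>30]
B=[blobs(1),blobs(2)]
for b in B:
    for c,s in b: print(c.round(1),s)
E
python3 rk.py
```

```text
[266.1 113.6] [260 107  14  14 163]
[330.  116.9] [324 111  14  13 167]
[392.9 120.4] [386 114  14  13 153]
[265.2 199.6] [256 194  20  13 149]
[325.3 202.6] [318 197  18  12 140]
[385.1 205.8] [379 201  15  11 128]
[201.1  73.9] [195  67  15  15 182]
[266.3  77.4] [260  71  14  14 186]
[331.6  80.8] [325  74  22  15 181]
[203.3 163.4] [195 158  16  12 146]
[265.2 167. ] [257 161  19  13 158]
[326.1 170.5] [320 165  14  13 152]
```

```bash
cat >> rk.py <<'E'
P=[np.array([c for c,_ in b]) for b in B]
X=np.array([tri([(P[0][k],cs[0]),(P[1][k],cs[1])]) for k in range(6)]); print(X.round(4))
M=np.array([[sx,sy] for sx in(.035,-.035) for sy in(.05,0,-.05)])
def T(p,M): c,s=np.cos(p[2]),np.sin(p[2]); return np.c_[p[0]+c*M[:,0]-s*M[:,1],p[1]+s*M[:,0]+c*M[:,1]]
def res(p): return np.concatenate([(proj(np.c_[T(p,M),np.full(6,p[3])],c)-q).ravel() for c,q in zip(cs,P)])
f=least_squares(res,[.595,.281,.1,.025]); print("rack x y yaw zgroove",f.x[:2].round(4),np.degrees(f.x[2]).round(2),f.x[3].round(4),"rms px",np.sqrt((f.fun**2).mean()).round(2))
for z in (.02,.025):
    g=least_squares(lambda p:res([*p,z]),[.595,.281,.1]); print(z,g.x[:2].round(4),np.degrees(g.x[2]).round(2),np.sqrt((g.fun**2).mean()).round(2))
E
python3 rk.py | tail -9; python3 -c "
from h import *
plan([(.455,-.1205,.19,-8.7)])"
```

```text
[[0.6257 0.3348 0.0241]
 [0.631  0.2847 0.0252]
 [0.6365 0.2346 0.0224]
 [0.5579 0.3271 0.0262]
 [0.5626 0.2774 0.024 ]
 [0.5679 0.2277 0.0255]]
rack x y yaw zgroove [0.5967 0.2812] 6.0 0.0229 rms px 0.62
0.02 [0.5965 0.2813] 5.99 0.76
0.025 [0.5968 0.2811] 6.0 0.7
row [-0.292, 0.731, 0.102, -0.0, 0.0, 0.197] rows>=2.4
row [-0.216, 0.757, 0.103, -0.0, 0.0, 0.197] rows>=2.4
row [-0.136, 0.775, 0.102, -0.001, 0.001, 0.198] rows>=2.4
end [ 0.455  -0.1206  0.19  ]
```

Rack found at (0.597, 0.281), yaw 6.0°. The triangulated groove bottoms sit at about 24 mm. Now to the white tube.

Request:
play_rows(series=[[-0.292, 0.731, 0.102, 0, 0, 0.197], [-0.292, 0.731, 0.102, 0, 0, 0.197], [-0.292, 0.731, 0.102, 0, 0, 0.197], [-0.292, 0.731, 0.102, 0, 0, 0.197]], fingers=0.2)

```text
time: 30.65
ee_pos: [0.507, 0.106, 0.3841]
eef_rot: [1.0, 0.025, -0.0, 0.001]
ft_force: [-0.7, 0.4, 0.7]
width: 0.0527
grip_force: 0.0
```

Request:
play_rows(series=[[-0.216, 0.757, 0.102, 0, 0, 0.197], [-0.216, 0.757, 0.102, 0, 0, 0.197], [-0.216, 0.757, 0.102, 0, 0, 0.197], [-0.216, 0.757, 0.102, 0, 0, 0.197]])

```text
time: 31.05
ee_pos: [0.4807, -0.008, 0.3689]
eef_rot: [1.0, -0.026, -0.0, 0.0]
ft_force: [0.4, -0.9, -0.4]
width: 0.0524
grip_force: 0.0
```

Request:
play_rows(series=[[-0.136, 0.775, 0.102, 0, 0, 0.198], [-0.136, 0.775, 0.102, 0, 0, 0.198], [-0.136, 0.775, 0.102, 0, 0, 0.198], [-0.136, 0.775, 0.102, 0, 0, 0.198], [-0.136, 0.775, 0.102, 0, 0, 0.198]])

```text
time: 31.55
ee_pos: [0.4557, -0.1193, 0.3541]
eef_rot: [0.997, -0.075, 0.0, -0.0]
ft_force: [0.1, 1.5, -0.2]
width: 0.0521
grip_force: 0.0
```

```bash
python3 -c "
from h import *
vision.camera('wrist')
c,im=look('pvc_tube',.0145,'w_pvc')
m=masks('wrist','pvc_tube')[0][1];print('tri',tri([((370.1,251.6),cam('top')),(cen(m),c)]))
s=status.read_state();print(s['time'],s['ee_pos'])
plan([(.455,-.1205,.07,-8.7)])"
```

```text
pvc_tube 0.74 [324.4 220.9] 4676 (array([ 451.4, -119.7]), 115.1, 24.9, -8.6)
[([0.4585, -0.1189, 0.0261], 0.61)]
tri [ 0.45508774 -0.12043903  0.01138048]
31.8 [ 0.45518792 -0.1198707   0.35407099]
row [-0.001, 0.004, 0.804, -0.0, -0.001, 0.002] rows>=2.4
end [ 0.455  -0.1204  0.07  ]
```

View pics/w_pvc.png

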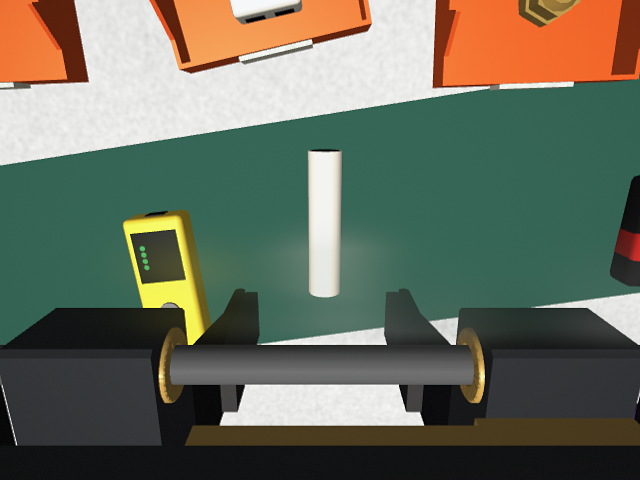

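The white tube runs from (324,151) to (324,297), aligned with the tool. The tester lies at left (160,265) and is clear.

```bash
python3 -c "
from h import *
c=cam('wrist')
e=plane([(324.8,152),(324,297)],c,.027);print(e,e.mean(0),np.linalg.norm(e[0]-e[1]), np.degrees(np.arctan2(*(e[0]-e[1])[[1,0]])))
sides=plane([(308.5,220),(341.5,220)],c,.0145);print(sides,sides.mean(0))"
```

```text
[[ 0.5072601  -0.12945461  0.027     ]
 [ 0.39852848 -0.11258773  0.027     ]] [ 0.45289429 -0.12102117  0.027     ] 0.11003206928668192 -8.81766748535743
[[ 0.45777522 -0.10959301  0.0145    ]
 [ 0.45400497 -0.13446066  0.0145    ]] [ 0.45589009 -0.12202684  0.0145    ]
```

```bash
python3 -c "
from h import *
plan([(.453,-.121,.07,-8.8),(.453,-.121,.0225,-8.8),(.453,-.121,.15,-8.8),(.6019,.2315,.15,6)])"
```

```text
row [-0.014, 0.01, 0.804, -0.0, -0.001, 0.006] rows>=2.4
row [0.0, -0.0, 0.316, -0.0, 0.0, -0.0] rows>=0.9
row [0.0, -0.0, -0.85, -0.0, 0.0, -0.0] rows>=2.5
row [0.207, -0.825, 0.0, -0.0, 0.0, -0.165] rows>=2.6
row [0.278, -0.804, 0.0, -0.0, 0.0, -0.164] rows>=2.6
row [0.345, -0.777, 0.001, -0.0, 0.0, -0.165] rows>=2.6
end [0.6019 0.2315 0.1499]
```

Request:
play_rows(series=[[-0.014, 0.01, 0.3, 0, 0, 0.006], [-0.014, 0.01, 0.6, 0, 0, 0.006], [-0.014, 0.01, 0.804, 0, 0, 0.006], [-0.014, 0.01, 0.804, 0, 0, 0.006], [-0.014, 0.01, 0.804, 0, 0, 0.006]])

```text
time: 32.3
ee_pos: [0.4529, -0.122, 0.2341]
eef_rot: [0.997, -0.078, 0.0, -0.0]
ft_force: [-0.2, 0.1, 0.6]
width: 0.0522
grip_force: 0.0
```

Request:
play_rows(series=[[0, 0, 0.1, 0, 0, 0], [0, 0, 0.2, 0, 0, 0], [0, 0, 0.28, 0, 0, 0], [0, 0, 0.316, 0, 0, 0], [0, 0, 0.316, 0, 0, 0]])

```text
time: 32.8
ee_pos: [0.4526, -0.1223, 0.1862]
eef_rot: [0.997, -0.078, 0.0, 0.0]
ft_force: [0.8, -0.7, 0.3]
width: 0.0523
grip_force: 0.0
```

Request:
play_rows(series=[[0, 0, 0, 0, 0, 0], [0, 0, 0, 0, 0, 0], [0, 0, 0, 0, 0, 0], [0, 0, 0, 0, 0, 0], [0, 0, 0, 0, 0, 0]], fingers=-1, squeeze=20)

```text
time: 33.3
ee_pos: [0.4525, -0.1224, 0.1861]
eef_rot: [0.997, -0.078, 0.0, 0.0]
ft_force: [-0.9, -0.1, 2.5]
width: 0.0246
grip_force: 20.0
```

Request:
play_rows(series=[[0, 0, 0, 0, 0, 0], [0, 0, 0, 0, 0, 0], [0, 0, 0, 0, 0, 0]])

```text
time: 33.6
ee_pos: [0.4525, -0.1224, 0.1861]
eef_rot: [0.997, -0.078, 0.0, 0.0]
ft_force: [-0.3, 0.1, 4.1]
width: 0.0243
grip_force: 20.0
```

Request:
play_rows(series=[[0, 0, -0.1, 0, 0, 0], [0, 0, -0.3, 0, 0, 0], [0, 0, -0.6, 0, 0, 0], [0, 0, -0.85, 0, 0, 0], [0, 0, -0.85, 0, 0, 0]])

```text
time: 34.1
ee_pos: [0.4538, -0.1225, 0.3182]
eef_rot: [0.997, -0.078, 0.004, 0.001]
ft_force: [0.7, 0.1, -1.3]
width: 0.0242
grip_force: 20.0
```

Request:
play_rows(series=[[0.207, -0.825, 0, 0, 0, -0.165], [0.207, -0.825, 0, 0, 0, -0.165], [0.207, -0.825, 0, 0, 0, -0.165], [0.207, -0.825, 0, 0, 0, -0.165]])

```text
time: 34.5
ee_pos: [0.5029, -0.0007, 0.3127]
eef_rot: [0.999, -0.032, -0.0, -0.001]
ft_force: [-0.4, 0.1, 0.0]
width: 0.0243
grip_force: 20.0
```

Request:
play_rows(series=[[0.278, -0.804, 0, 0, 0, -0.164], [0.278, -0.804, 0, 0, 0, -0.164], [0.278, -0.804, 0, 0, 0, -0.164], [0.278, -0.804, 0, 0, 0, -0.164]])

```text
time: 34.9
ee_pos: [0.5525, 0.1162, 0.3125]
eef_rot: [1.0, 0.011, -0.0, -0.001]
ft_force: [-0.1, -0.4, -0.3]
width: 0.0244
grip_force: 20.0
```

Request:
play_rows(series=[[0.345, -0.777, 0, 0, 0, -0.165], [0.345, -0.777, 0, 0, 0, -0.165], [0.345, -0.777, 0, 0, 0, -0.165], [0.345, -0.777, 0, 0, 0, -0.165], [0.345, -0.777, 0, 0, 0, -0.165]])

```text
time: 35.4
ee_pos: [0.6022, 0.229, 0.3122]
eef_rot: [0.999, 0.051, -0.001, 0.001]
ft_force: [0.6, -1.0, -0.8]
width: 0.0245
grip_force: 20.0
```

```bash
python3 -c "
from h import *
for i in range(3): vision.camera('wrist')
p,q=pose();print(p,q.as_matrix()[:,0].round(4),q.as_matrix()[:,2].round(4))
plan([(.6019,.2315,.08,6),(.6019,.2315,.0467,6)])"
```

```text
[0.60236799 0.22775313 0.313086  ] [ 9.950e-01  1.001e-01 -3.000e-04] [-2.0e-04 -1.5e-03 -1.0e+00]
row [-0.0, -0.026, 0.464, 0.003, 0.001, -0.009] rows>=1.4
row [-0.0, 0.0, 0.222, -0.0, -0.0, 0.0] rows>=0.7
end [0.602  0.2315 0.0467]
```

Request:
play_rows(series=[[0, -0.026, 0.2, 0, 0, -0.009], [0, -0.026, 0.35, 0, 0, -0.009], [0, -0.026, 0.464, 0, 0, -0.009], [0, -0.026, 0.464, 0, 0, -0.009], [0, -0.026, 0.464, 0, 0, -0.009]])

```text
time: 36.05
ee_pos: [0.6021, 0.2332, 0.2444]
eef_rot: [0.999, 0.053, 0.0, 0.0]
ft_force: [0.6, 0.9, 0.2]
width: 0.0243
grip_force: 20.0
```

```bash
python3 -c "
from h import *
for i in range(3): vision.camera('wrist')
p,q=pose();print(p,q.as_matrix()[:,0].round(4))
plan([(.6019,.2315,.0467,6)])"
```

```text
[0.60224307 0.23373831 0.24523754] [0.9943 0.1067 0.0021]
row [-0.004, 0.015, 0.234, -0.001, -0.004, 0.004] rows>=0.7
end [0.602  0.2315 0.0466]
```

Request:
play_rows(series=[[0, 0.012, 0.08, 0, 0, 0], [0, 0.012, 0.15, 0, 0, 0], [0, 0.012, 0.19, 0, 0, 0], [0, 0.012, 0.22, 0, 0, 0], [0, 0.012, 0.22, 0, 0, 0]])

```text
time: 36.7
ee_pos: [0.6019, 0.2316, 0.2101]
eef_rot: [0.999, 0.053, -0.0, 0.0]
ft_force: [0.1, 0.1, 0.0]
width: 0.0244
grip_force: 20.0
```

```bash
python3 -c "
from h import *
for i in range(3): vision.camera('wrist')
s=status.read_state();print(s['ee_pos'],s['ft_force'],s['width'])
plan([(.6019,.2315,.0462,6)])"
```

```text
[0.60201192 0.2320644  0.21079748] [ 0.48294113  0.34371222 -0.6020474 ] 0.024245968996999327
row [-0.001, 0.004, 0.007, -0.0, -0.0, 0.005] rows>=0.0
end [0.6019 0.2315 0.0462]
```

Request:
play_rows(series=[[0, 0.003, 0.005, 0, 0, 0], [0, 0.003, 0.009, 0, 0, 0], [0, 0.003, 0.009, 0, 0, 0], [0, 0.003, 0.009, 0, 0, 0]])

```text
time: 37.25
ee_pos: [0.6022, 0.2314, 0.2097]
eef_rot: [0.999, 0.054, 0.0, 0.0]
ft_force: [-0.6, -1.5, 1.8]
width: 0.0245
grip_force: 20.0
```

Request:
play_rows(series=[[0, 0, 0, 0, 0, 0], [0, 0, 0, 0, 0, 0], [0, 0, 0, 0, 0, 0], [0, 0, 0, 0, 0, 0], [0, 0, 0, 0, 0, 0]], fingers=0)

```text
time: 37.75
ee_pos: [0.602, 0.2315, 0.2094]
eef_rot: [0.999, 0.054, -0.0, 0.0]
ft_force: [-0.6, -0.4, 0.4]
width: 0.0431
grip_force: 0.0
```

Request:
play_rows(series=[[0, 0, -0.1, 0, 0, 0], [0, 0, -0.3, 0, 0, 0], [0, 0, -0.6, 0, 0, 0], [0, 0, -0.9, 0, 0, 0], [0, 0, -1, 0, 0, 0]])

```text
time: 38.25
ee_pos: [0.6024, 0.2323, 0.3661]
eef_rot: [0.999, 0.054, 0.004, -0.001]
ft_force: [-0.5, -0.4, 0.6]
width: 0.0433
grip_force: 0.0
```

```bash
python3 -c "
from h import *
vision.camera('wrist')
c,im=look('pvc_tube',.0377,'w_pr')
s=status.read_state();print(s['time'],s['ee_pos'])
plan([(.427,.36,.19,-16.6)])"
```

```text
pvc_tube 0.85 [324.6 225.2] 5174 (array([601.1, 231.5]), 116.9, 26.3, 6.0)
[([0.6114, 0.2317, 0.0472], 0.89)]
38.45 [0.60183761 0.23135733 0.35940811]
row [-0.534, -0.489, 0.019, 0.0, -0.0, 0.379] rows>=2.2
row [-0.619, -0.374, 0.02, 0.001, -0.0, 0.379] rows>=2.2
end [0.427 0.36  0.19 ]
```

White tube sits in its groove (yaw 6.0°, centre about right). On to the steel one.

Request:
play_rows(series=[[-0.534, -0.489, 0, 0, 0, 0.379], [-0.534, -0.489, 0, 0, 0, 0.379], [-0.534, -0.489, 0, 0, 0, 0.379], [-0.534, -0.489, 0, 0, 0, 0.379]])

```text
time: 38.85
ee_pos: [0.5127, 0.2973, 0.3585]
eef_rot: [0.999, -0.043, -0.001, 0.0]
ft_force: [0.7, 0.4, -0.4]
width: 0.0437
grip_force: 0.0
```

Request:
play_rows(series=[[-0.619, -0.374, 0.039, 0, 0, 0.379], [-0.619, -0.374, 0.039, 0, 0, 0.379], [-0.619, -0.374, 0.039, 0, 0, 0.379], [-0.619, -0.374, 0.039, 0, 0, 0.379], [-0.619, -0.374, 0.039, 0, 0, 0.379]])

```text
time: 39.35
ee_pos: [0.4352, 0.3551, 0.3493]
eef_rot: [0.99, -0.14, -0.001, 0.006]
ft_force: [-0.9, 0.4, -1.4]
width: 0.0433
grip_force: 0.0
```

```bash
python3 -c "
from h import *
vision.camera('wrist')
c,im=look('steel_tube',.012,'w_st')
m=masks('wrist','steel_tube')[0][1];print('tri',tri([((165.8,261.1),cam('top')),(cen(m),c)]))
ys,xs=np.nonzero(m); r0,r1=ys.min(),ys.max(); print(r0,xs[ys<=r0+2].mean(),r1,xs[ys>=r1-2].mean())
e=plane([(xs[ys<=r0+2].mean(),r0+3),(xs[ys>=r1-2].mean(),r1)],c,.022);print(e,e.mean(0),np.linalg.norm(e[0]-e[1]),np.degrees(np.arctan2(*(e[0]-e[1])[[1,0]])))
s=status.read_state();print(s['time'],s['ee_pos'])"
```

```text
steel_tube 0.59 [317.5 224.7] 3784 (array([426.6, 359.5]), 115.1, 19.5, -16.5)
[([0.434, 0.3541, 0.0198], 0.78), ([0.5474, 0.2374, 0.0393], 0.57)]
tri [0.42845647 0.35966652 0.00816511]
153 317.9193548387097 299 316.6078431372549
[[0.48066012 0.34387334 0.022     ]
 [0.37584392 0.37498238 0.022     ]] [0.42825202 0.35942786 0.022     ] 0.10933530449349141 -16.530683454016266
39.6 [0.4353894  0.35513604 0.34997048]
```

View pics/w_st.png

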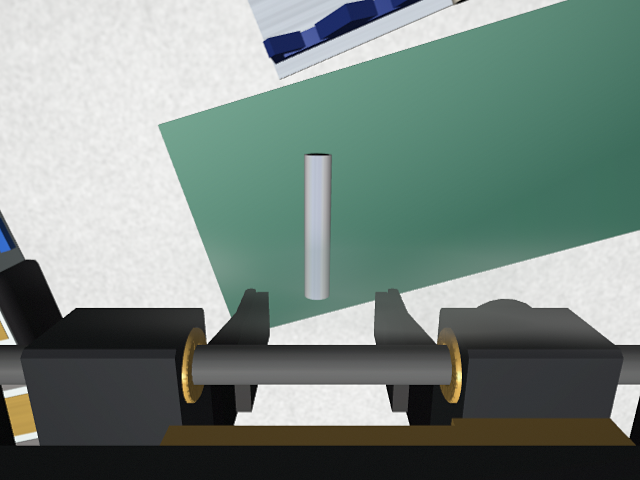

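The steel tube runs from (318,155) to (317,299), centred at (0.428, 0.359). The arm stopped short because the last joint is near its limit, so I'll use the half-turned grasp.

Request:
play_rows(series=[[0, 0, 0, 0, 0, -1], [0, 0, 0, 0, 0, -1], [0, 0, 0, 0, 0, -1], [0, 0, 0, 0, 0, -1]])

```text
time: 40.0
ee_pos: [0.4364, 0.3539, 0.3501]
eef_rot: [0.992, 0.123, -0.002, 0.005]
ft_force: [-0.2, -0.5, 0.1]
width: 0.0435
grip_force: 0.0
```

Request:
play_rows(series=[[0, 0, 0, 0, 0, -1], [0, 0, 0, 0, 0, -1], [0, 0, 0, 0, 0, -1], [0, 0, 0, 0, 0, -1]])

```text
time: 40.4
ee_pos: [0.4364, 0.3539, 0.3501]
eef_rot: [0.927, 0.376, -0.003, 0.005]
ft_force: [0.2, -0.4, -0.2]
width: 0.0435
grip_force: 0.0
```

Request:
play_rows(series=[[0, 0, 0, 0, 0, -1], [0, 0, 0, 0, 0, -1], [0, 0, 0, 0, 0, -1], [0, 0, 0, 0, 0, -1]])

```text
time: 40.8
ee_pos: [0.4364, 0.3539, 0.3502]
eef_rot: [0.798, 0.603, -0.004, 0.004]
ft_force: [-0.5, -0.1, -0.5]
width: 0.0435
grip_force: 0.0
```

Request:
play_rows(series=[[0, 0, 0, 0, 0, -1], [0, 0, 0, 0, 0, -1], [0, 0, 0, 0, 0, -1], [0, 0, 0, 0, 0, -1]])

```text
time: 41.2
ee_pos: [0.4364, 0.3539, 0.3502]
eef_rot: [0.615, 0.789, -0.005, 0.002]
ft_force: [1.2, 0.3, 0.3]
width: 0.0435
grip_force: 0.0
```

Request:
play_rows(series=[[0, 0, 0, 0, 0, -1], [0, 0, 0, 0, 0, -1], [0, 0, 0, 0, 0, -1], [0, 0, 0, 0, 0, -1]])

```text
time: 41.6
ee_pos: [0.4364, 0.3539, 0.3502]
eef_rot: [0.39, 0.921, -0.005, 0.001]
ft_force: [0.7, 0.4, 0.3]
width: 0.0438
grip_force: 0.0
```

Request:
play_rows(series=[[0, 0, 0, 0, 0, -1], [0, 0, 0, 0, 0, -1], [0, 0, 0, 0, 0, -1], [0, 0, 0, 0, 0, -1]])

```text
time: 42.0
ee_pos: [0.4364, 0.3538, 0.3503]
eef_rot: [0.138, 0.99, -0.005, -0.0]
ft_force: [0.1, 0.2, 0.1]
width: 0.0435
grip_force: 0.0
```

```bash
python3 -c "
from h import *
vision.camera('wrist')
plan([(.428,.3594,.19,163.5)]); print(status.read_state()['joint_positions'])"
```

```text
row [0.064, 0.02, -0.022, -0.02, 0.001, 0.025] rows>=0.2
end [0.428  0.3594 0.19  ]
[-0.57167503  0.24473625 -0.22339165  1.69156981  0.06312209  1.22077351
  0.48498429]
```

Request:
play_rows(series=[[0.064, 0.02, 0, -0.02, 0, 0.025], [0.064, 0.02, 0, -0.02, 0, 0.025], [0.064, 0.02, 0, -0.02, 0, 0.025], [0.064, 0.02, 0, -0.02, 0, 0.025]])

```text
time: 42.45
ee_pos: [0.4261, 0.3614, 0.3506]
eef_rot: [0.146, 0.989, 0.0, 0.001]
ft_force: [-0.1, 0.7, 0.2]
width: 0.0436
grip_force: 0.0
```

```bash
python3 -c "
from h import *
vision.camera('wrist');vision.camera('wrist')
c,im=look('steel_tube',.012,'w_st2')
m=masks('wrist','steel_tube')[0][1]
ys,xs=np.nonzero(m); r0,r1=ys.min(),ys.max(); print(r0,xs[ys<=r0+2].mean(),r1,xs[ys>=r1-2].mean())
e=plane([(xs[ys<=r0+2].mean(),r0+3),(xs[ys>=r1-2].mean(),r1)],c,.022);print(e,e.mean(0),np.linalg.norm(e[0]-e[1]),np.degrees(np.arctan2(*(e[0]-e[1])[[1,0]])))
t=(.428,.3594)
plan([(*t,.07,163.5),(*t,.0225,163.5),(*t,.15,163.5),(.5915,.3309,.15,186)])"
```

```text
steel_tube 0.79 [318.8 223.3] 3707 (array([429.6, 358.7]), 113.4, 20.4, -17.0)
[([0.4217, 0.3583, 0.0209], 0.77)]
153 318.5 297 320.14516129032256
[[0.37663413 0.37491677 0.022     ]
 [0.48004737 0.3448593  0.022     ]] [0.42834075 0.35988804 0.022     ] 0.1076928521124243 163.79327996316272
row [-0.016, -0.01, 0.78, 0.0, 0.002, -0.008] rows>=2.3
row [-0.0, -0.0, 0.317, 0.0, -0.0, -0.0] rows>=1.0
row [-0.0, 0.0, -0.85, 0.0, -0.0, -0.0] rows>=2.5
row [-0.55, 0.064, -0.0, 0.0, 0.0, -0.375] rows>=1.7
row [-0.551, -0.045, -0.0, 0.0, 0.0, -0.375] rows>=1.7
end [0.5915 0.3309 0.15  ]
```

Request:
play_rows(series=[[-0.016, -0.01, 0.3, 0, 0, -0.008], [-0.016, -0.01, 0.6, 0, 0, -0.008], [-0.016, -0.01, 0.78, 0, 0, -0.008], [-0.016, -0.01, 0.78, 0, 0, -0.008], [-0.016, -0.01, 0.78, 0, 0, -0.008]])

```text
time: 43.25
ee_pos: [0.4281, 0.3597, 0.2343]
eef_rot: [0.144, 0.99, 0.0, 0.0]
ft_force: [0.3, -0.6, 0.4]
width: 0.0439
grip_force: 0.0
```

Request:
play_rows(series=[[0, 0, 0.1, 0, 0, 0], [0, 0, 0.2, 0, 0, 0], [0, 0, 0.28, 0, 0, 0], [0, 0, 0.32, 0, 0, 0], [0, 0, 0.32, 0, 0, 0]])

```text
time: 43.75
ee_pos: [0.4279, 0.3594, 0.1852]
eef_rot: [0.144, 0.99, -0.0, 0.0]
ft_force: [0.2, -0.2, 0.6]
width: 0.0434
grip_force: 0.0
```

Request:
play_rows(series=[[0, 0, 0, 0, 0, 0], [0, 0, 0, 0, 0, 0], [0, 0, 0, 0, 0, 0], [0, 0, 0, 0, 0, 0], [0, 0, 0, 0, 0, 0]], fingers=-1, squeeze=25)

```text
time: 44.25
ee_pos: [0.428, 0.3594, 0.1855]
eef_rot: [0.144, 0.99, 0.0, 0.0]
ft_force: [-0.5, 0.3, -0.3]
width: 0.0192
grip_force: 25.0
```

Request:
play_rows(series=[[0, 0, 0, 0, 0, 0], [0, 0, 0, 0, 0, 0], [0, 0, 0, 0, 0, 0]])

```text
time: 44.55
ee_pos: [0.428, 0.3594, 0.1855]
eef_rot: [0.144, 0.99, 0.0, 0.0]
ft_force: [0.3, -0.2, 0.2]
width: 0.0192
grip_force: 25.0
```

Request:
play_rows(series=[[0, 0, -0.1, 0, 0, 0], [0, 0, -0.3, 0, 0, 0], [0, 0, -0.6, 0, 0, 0], [0, 0, -0.85, 0, 0, 0], [0, 0, -0.85, 0, 0, 0]])

```text
time: 45.05
ee_pos: [0.4288, 0.3605, 0.3198]
eef_rot: [0.144, 0.99, 0.004, 0.004]
ft_force: [0.2, 0.7, -1.5]
width: 0.0191
grip_force: 25.0
```

Request:
play_rows(series=[[-0.55, 0.064, 0, 0, 0, -0.375], [-0.55, 0.064, 0, 0, 0, -0.375], [-0.55, 0.064, 0, 0, 0, -0.375], [-0.55, 0.064, 0, 0, 0, -0.375]])

```text
time: 45.45
ee_pos: [0.51, 0.3447, 0.3127]
eef_rot: [0.047, 0.999, -0.0, -0.0]
ft_force: [-1.7, 0.4, -1.1]
width: 0.019
grip_force: 25.0
```

Request:
play_rows(series=[[-0.551, -0.045, 0, 0, 0, -0.375], [-0.551, -0.045, 0, 0, 0, -0.375], [-0.551, -0.045, 0, 0, 0, -0.375], [-0.551, -0.045, 0, 0, 0, -0.375], [-0.551, -0.045, 0, 0, 0, -0.375]])

```text
time: 45.95
ee_pos: [0.5898, 0.3321, 0.3132]
eef_rot: [-0.053, 0.999, 0.0, -0.0]
ft_force: [-0.7, -0.4, -1.2]
width: 0.0193
grip_force: 25.0
```

```bash
python3 -c "
from h import *
for i in range(3): vision.camera('wrist')
p,q=pose();print(p,q.as_matrix()[:,0].round(4))
plan([(.5915,.3309,.08,186)])"
```

```text
[0.59029907 0.33172647 0.31356891] [-0.9944 -0.1058 -0.001 ]
row [-0.007, -0.006, 0.467, 0.0, 0.002, 0.002] rows>=1.4
end [0.5915 0.331  0.08  ]
```

Request:
play_rows(series=[[-0.007, -0.006, 0.2, 0, 0, 0], [-0.007, -0.006, 0.35, 0, 0, 0], [-0.007, -0.006, 0.467, 0, 0, 0], [-0.007, -0.006, 0.467, 0, 0, 0], [-0.007, -0.006, 0.467, 0, 0, 0]])

```text
time: 46.6
ee_pos: [0.5924, 0.3304, 0.2438]
eef_rot: [-0.052, 0.999, 0.0, 0.001]
ft_force: [-0.2, 0.5, -0.4]
width: 0.0192
grip_force: 25.0
```

```bash
python3 -c "
from h import *
for i in range(3): vision.camera('wrist')
p,q=pose();print(p,q.as_matrix()[:,0].round(4))
plan([(.5915,.3309,.0455,186)])"
```

```text
[0.59289971 0.33040866 0.24479955] [-0.9945 -0.1044 -0.0031]
row [0.01, 0.004, 0.239, 0.002, 0.006, -0.0] rows>=0.7
end [0.5915 0.3309 0.0454]
```

Request:
play_rows(series=[[0.007, 0.003, 0.08, 0, 0, 0], [0.007, 0.003, 0.15, 0, 0, 0], [0.007, 0.003, 0.2, 0, 0, 0], [0.007, 0.003, 0.23, 0, 0, 0], [0.007, 0.003, 0.23, 0, 0, 0]])

```text
time: 47.25
ee_pos: [0.5914, 0.3303, 0.208]
eef_rot: [-0.052, 0.999, -0.0, 0.0]
ft_force: [-0.3, -0.2, -0.9]
width: 0.019
grip_force: 25.0
```

```bash
python3 -c "
from h import *
for i in range(3): vision.camera('wrist')
s=status.read_state();print(s['ee_pos'],s['ft_force'],s['width'])
plan([(.5915,.3309,.0444,186)])"
```

```text
[0.59163751 0.33036629 0.20852254] [ 0.34361927 -0.40184023 -1.98406723] 0.01927910432478422
row [0.001, 0.004, 0.004, -0.0, 0.002, -0.001] rows>=0.0
end [0.5914 0.3309 0.0444]
```

Within about 1 mm of the seat. A last small lowering, then release and rise.

Request:
play_rows(series=[[0, 0.003, 0.004, 0, 0, 0], [0, 0.003, 0.006, 0, 0, 0], [0, 0.003, 0.006, 0, 0, 0], [0, 0.003, 0.006, 0, 0, 0]])

```text
time: 47.8
ee_pos: [0.5917, 0.3307, 0.208]
eef_rot: [-0.052, 0.999, -0.0, 0.001]
ft_force: [-0.9, -0.9, 2.9]
width: 0.0194
grip_force: 25.0
```

Request:
play_rows(series=[[0, 0, 0, 0, 0, 0], [0, 0, 0, 0, 0, 0], [0, 0, 0, 0, 0, 0], [0, 0, 0, 0, 0, 0], [0, 0, 0, 0, 0, 0]], fingers=-0.1)

```text
time: 48.3
ee_pos: [0.5915, 0.3309, 0.2076]
eef_rot: [-0.052, 0.999, -0.0, 0.0]
ft_force: [0.3, -0.3, -0.8]
width: 0.0384
grip_force: 0.0
```

Request:
play_rows(series=[[0, 0, -0.1, 0, 0, 0], [0, 0, -0.3, 0, 0, 0], [0, 0, -0.6, 0, 0, 0], [0, 0, -0.9, 0, 0, 0], [0, 0, -1, 0, 0, 0]])

```text
time: 48.8
ee_pos: [0.5919, 0.3313, 0.365]
eef_rot: [-0.052, 0.999, 0.002, 0.004]
ft_force: [0.3, 0.8, 0.7]
width: 0.0396
grip_force: 0.0
```

Request:
play_rows(series=[[0.6, 0, -0.5, 0, 0, 0], [0.6, 0, -0.5, 0, 0, 0], [0.6, 0, -0.5, 0, 0, 0], [0.6, 0, -0.5, 0, 0, 0], [0.6, 0, -0.5, 0, 0, 0]])

```text
time: 49.3
ee_pos: [0.5021, 0.3212, 0.4328]
eef_rot: [-0.052, 0.999, -0.0, 0.001]
ft_force: [0.8, -0.2, -0.6]
width: 0.0392
grip_force: 0.0
```

```bash
python3 -c "
from h import *
vision.camera('wrist')
for n,z in(('pvc_tube',.0377),('steel_tube',.0341)): look(n,z)
C=cam('scene');T=cam('top')
for cn,c in(('scene',C),('top',T)):
    im=vision.camera(cn); cv2.imwrite(f'pics/end_{cn}.png',im)
    for n,z in(('pvc_tube',.0377),('steel_tube',.0341),('tester',.027)):
        for g,m in masks(cn,n,2): print(cn,n,round(g,2),rect(m,c,z))
a=cv2.imread('pics/end_scene.png')[140:440,180:540]; cv2.imwrite('pics/end.png',cv2.resize(a,(720,600),interpolation=cv2.INTER_CUBIC))
s=status.read_state();print(s['time'],s['ee_pos'])"
```

```text
pvc_tube 0.78 [215.4 285.1] 2183 (array([593.5, 231. ]), 96.2, 26.5, 7.0)
[([0.5796, 0.2345, 0.0449], 0.84)]
steel_tube 0.79 [321.6 293.6] 2152 (array([587.3, 330.7]), 103.5, 21.3, 6.2)
[([0.578, 0.3263, 0.0413], 0.65)]
scene pvc_tube 0.66 (array([602.2, 228.7]), 120.6, 42.3, 2.0)
scene pvc_tube 0.61 (array([ 271.6, -405.8]), 117.4, 38.1, -71.9)
scene steel_tube 0.69 (array([592.1, 328.9]), 116.0, 34.7, 4.6)
scene tester 0.83 (array([435.6,  -4.5]), 121.6, 56.9, -2.1)
top pvc_tube 0.96 (array([603.7, 231.3]), 112.0, 26.0, 5.9)
top pvc_tube 0.83 (array([ 780.9, -297.1]), 111.9, 26.2, 20.6)
top steel_tube 0.69 (array([592. , 330.2]), 111.9, 21.0, 7.1)
top steel_tube 0.49 (array([425.9,   6.7]), 111.6, 47.4, -0.8)
top tester 0.98 (array([425.8,   7.5]), 108.8, 46.8, -0.9)
top tester 0.55 (array([605.5, 233.1]), 112.8, 24.6, 6.9)
50.05 [0.50177179 0.32147131 0.43266838]
```

View pics/end.png

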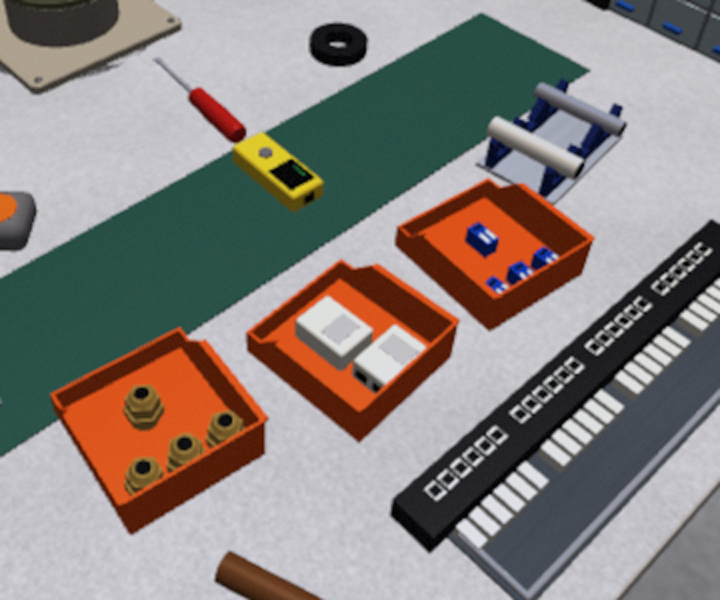

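The final view shows the gland (143,405), outlet (335,328) and jack (482,238) each in its own bin. Both tubes lie in their own grooves, at (535,148) and (580,108). The tester hasn't moved and the arm is clear.

```bash
python3 -c "
from h import *
print(job.close_job())"
```

```text
the job is handed in; nothing more can be done
None
```

The job is handed in: the jack, gland and outlet box are in their own bins, and the white and steel tubes are each in a rack groove; my first grasp of the outlet box missed, apparently nudging it a few mm on the mat, and the tester stayed where it was.

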